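# Fish the key tin out of the deep bin with the hook rod

### The arm

A 6-joint arm with a two-finger parallel gripper is mounted at the origin on the work surface. World frame = base frame: x ahead of the robot, y to its left, z up, the work surface at z = 0. Lengths are in m, angles in rad, forces in N, time in s.
With the tool pointing down it reaches from about 0.25 to 0.85 m from the base axis. Payload 12.5 kg.
Tool frame: the origin (TCP) lies midway between the tips of the shut fingers; the grasp point (between the pads) lies 19 mm behind it; x points along the fingers, z is the direction in which the jaws open and shut, and the axes are right-handed (so a half turn about x gives the same grasp; the last joint's range is limited). The gripper opens to 93 mm and grips with 3 to 60 N. Pads are 15 mm wide; open, the fingers measure 128 mm over their backs; the gripper's body (75 mm by 188 mm) begins 65 mm behind the grasp point.
Start: joints at [1.241, 0.351, 1.652, -0, 1.139, -0.085], TCP at [0.133, 0.534, 0.219] pointing down, gripper open.
Joint ranges: [-2.75, 2.75], [-0.79, 2.1], [0.01, 2.65], [-1.57, 4.71], [0.07, 3.14], [-2.87, 2.87]. Speed limits (rad/s): [2.22, 2.22, 2.79, 3.14, 3.14, 3.14].

### API

Orientations are given as a unit quaternion [w, x, y, z].
In Python, from cell import readout, capture, workorder, trace, spot_point gives the robot as it stands.
- The arm moves only by the tool jog_arm, never from a script. Its argument "commands" is a list of rows, each an object of numbers: "claw": the gripper command: -1 is shut, 1 is fully open, values between are in proportion; "dx", "dy", "dz": the shift along the tool's x, y, z in cm; "wx", "wy", "wz": the turn, a rotation vector about the tool's x, y, z in degrees. A call has 1 to 12 rows; each row is the pose to reach, as a shift and turn from the pose commanded when the call began, along the tool's axes at that moment; what a row does not reach only later rows make up. A row lasts 1/8 s, in which the tool goes at most 62.5 mm and 10.7 degrees, less where a joint would pass 70% of its speed; a pose out of reach is approached as far as the arm can. A call with a gripper value outside its range is refused whole. The fingers move at their own pace and stop on an object; the grip force is fixed at half the most. Time passes only in rows, so rows that repeat a pose let the fingers close. It gives the time, the measured TCP pose, the force and the opening at its end, in the units of the state.
- readout.read_state(): the state, without advancing time (a new reading comes with each control period).
- capture(name): name is "scene" or "top"; returns a dict with "frame" (420x560x3 uint8, red, green, blue), "z_map" (420x560 float32, m along the optical axis (not along the pixel's ray), 0 where there is no reading), "K" (3x3 intrinsics, pixels), "rvec" (rotation vector, rad) and "tvec" (3), from world to camera coordinates, as OpenCV has them. Camera axes: x right, y down, z forward; pixel columns grow to the right and rows downward; lengths in m; the calibration is good to about 2 mm. A picture is of the moment at which its call begins.
- workorder.finish_job(): hands the job in, once; it reports no verdict.
Trained networks look in the newest picture that a camera, given by its name, has taken for a name from the list of things; names that differ only in an ending like _2 or _b are one class to them, and where a whole thing is asked for, a point or a joint stands for the part that bears it (a point fixed in the world has none). Each returns a list of dicts, best first, with "confidence" (0 to 1); they miss things now and then, are a little off and sometimes report something else, mostly with a low value. They report only what shows in the picture. A call takes as long as a camera call. They do not tell look-alikes from the thing itself.
- trace(label, camera): "pixels" (420x560 bool, what is visible of it) and "point" ([row, column] in pixels, amid what is visible of it).
- spot_point(label, camera): "point" ([row, column] in pixels: a listed point, or the origin of a listed thing).
The state is a dict: "time_s": time; "qpos": joint angles; "joint_vel": joint speeds; "joint_torque": joint torques, N m; "tcp_pos": TCP position; "tool_rot": TCP orientation; "wrist_force": force on the tool from outside, world axes, zero at the start; "ft_torque": the same for the moment, N m; "gripper_width": finger opening in m.
Only numpy, scipy, OpenCV 4.12 (cv2) and the standard library are available. Lean on these libraries where they do the work, as an engineer would, in place of code of your own. Each camera call takes 0.05 s, during which the arm holds its last target. There are 200 camera calls.

### The job

The small key tin hangs from a slotted rail deep inside the tall narrow bin. Take the hook rod from its stand, hook the tin's wire loop, slide the tin along its rail while feeling with a light upward pull for the wide opening, and lift it out; force nothing (at most about 10 N) and touch the tin with the hook only. Set the tin down gently, standing upright on the stone coaster, hang the rod back on its stand, and leave everything else where it is.

Things in the scene. Friction and masses are not known exactly. Their poses are not given: they have to be found in the camera images.
- bin: Tall narrow white steel bin, open at the top, fixed to the ledge. Outside 76 x 162 x 140 mm (its x, y, z), walls and floor 3 mm. Origin: centre of its underside. Deep inside lies a level slotted rail, see rail.
- rail (a point): Middle of the bin at the top face of the slippery 4 mm rail plate (58 mm above the ledge; axes as the bin's). Pulled up, the rail gives 1 mm per newton to a stop at 8 mm. A 12 mm slot runs along y at x = 0. At one place it widens to an opening 42 (x) by 36 mm (y), centred 13 to 37 mm towards +y of this point: not measured, to be felt for. The slot goes on beyond it.
- tin: Loose key tin, 60 to 130 g. Origin: centre of its underside, z up. Block 34 x 28 x 36 mm (x, y, z), neck 8 mm square up to z = 43, top plate 24 x 60 x 4 mm (z 43 to 47), then the wire loop (loop). It hangs by the plate, neck in the slot, block below the rail, axes as the bin's, 22 to 40 mm to the -y side of the bin's middle. It lifts 3 mm till the block meets the rail, except at the opening.
- loop (a point): Peak of the tin's loop of 5 mm wire (on the wire's centre line), 73 mm above the tin's underside. The loop lies in the tin's y-z plane: from the peak the wire slopes down to 10 mm lower at y = -13 and +13, then two upright legs go 16 mm down to the top plate. A push or pull on the loop slides the tin along the rail.
- rod: Loose hook rod, 100 g, upright in its stand. Origin: on its axis at the collar's underside, z up. Collar 30 x 30 x 5 mm, wooden handle 20 x 20 mm from z = 5 to 60. Steel shaft, 6 mm diameter, down to z = -75, where a foot of 6 mm bar runs 16 mm to the rod's +x and its end turns up 6 mm (all to centre lines).
- stand: Fixed stand with a fork. Origin: on the ledge under the fork, where the rod's axis belongs. Base x -75 to 35, y -45 to 45, 8 mm thick; post at x -51 to -39; two level prongs from x = -52 to 20, top at z = 105, 10 mm gap between (y -5 to 5), open to the stand's +x. The rod's collar rests on the prongs, shaft in the gap, foot along the stand's +x.
- coaster: Square grey stone coaster, loose, 100 x 100 x 10 mm, 300 g, flat on the ledge. Origin: centre of its underside.
- jar: Bystander: clear plastic jar with white twist cap, 64 mm diameter, 85 mm tall, standing. Origin: centre of its underside.
- torch: Bystander: black plastic torch lying on small feet along its y, 120 mm long, 42 mm at the head. Origin: under the head's end, on the ledge.
- clip: Bystander: steel spring clip on a base 50 x 30 mm holding a bamboo comb upright, 120 mm long (its x), 77 mm tall in all. Origin: centre of its underside.
There are look-alikes about, which are no part of the job. What is shaped like the rod but green or yellow is not meant. Leave any blue or yellow look-alike of the stand alone.

How it is judged:
By the outcome, as a careful person would: the job done as asked, in the order asked, and still so for the second after the job is handed in, with the robot touching nothing.
It also fails if it takes over 72 s, if anything falls off the work surface, if the arm or the gripper's body presses on something with over 40 N, if the wrist force passes 120 N, or if a joint passes its speed limit or range.

## Working session

There is one attempt and no reset: what is moved stays moved. The work goes in short steps, Python scripts to look and compute and a tool call to move; the robot and the scene stay as the last step left them, time stands still between calls to the robot, and variables do not carry over. Pictures are saved under pics/ and viewed, about 8 in all and at most 12, crops included, and the job is handed in when it is done.

Besides the shell and the picture viewer there is one more tool, called after "Emit:" as name(argument=value, ...) on one line, values as JSON. jog_arm: Moves the arm, as the interface text tells. Its arguments: {"type":"object","properties":{"commands":{"type":"array"}},"required":["commands"]}

```bash
mkdir -p pics; ls; cat > h.py <<'E'
import numpy as np, cv2
from cell import readout, capture, workorder, trace, spot_point
def cam(n):
    c=capture(n); R=cv2.Rodrigues(np.array(c['rvec'],float))[0]; c['R']=R; c['t']=np.array(c['tvec'],float).ravel(); c['K']=np.array(c['K'],float); return c
def cloud(c):
    z=c['z_map']; v,u=np.mgrid[:z.shape[0],:z.shape[1]]; K=c['K']
    p=np.stack([(u-K[0,2])/K[0,0]*z,(v-K[1,2])/K[1,1]*z,z],-1)
    w=(p-c['t'])@c['R']; w[z<=0]=np.nan; return w
def onz(c,row,col,h):
    d=c['R'].T@np.linalg.inv(c['K'])@np.array([col,row,1.]); o=-c['R'].T@c['t']; return o+d*(h-o[2])/d[2]
def proj(c,P):
    q=c['K']@(c['R']@np.asarray(P,float)+c['t']); return q[1]/q[2],q[0]/q[2]
def save(c,name,crop=None,s=1):
    f=c['frame'][...,::-1]
    if crop: f=f[crop[0]:crop[1],crop[2]:crop[3]]
    cv2.imwrite('pics/'+name,cv2.resize(f,None,fx=s,fy=s,interpolation=cv2.INTER_CUBIC))
E
python3 - <<'E'
from h import *
print(readout.read_state())
A=cam('scene');B=cam('top')
im=np.vstack([A['frame'],B['frame']])[...,::-1]
cv2.imwrite('pics/a.png',cv2.resize(A['frame'][...,::-1],(784,588)));cv2.imwrite('pics/b.png',cv2.resize(B['frame'][...,::-1],(784,588)))
for n,c in(('scene',A),('top',B)):
    w=cloud(c); print(n,'cam at',-c['R'].T@c['t'])
    for l in 'bin tin rod stand coaster jar torch clip'.split():
        for d in trace(l,n)[:4]:
            m=d['pixels']; print(l,round(d['confidence'],2),np.round(d['point']),m.sum(),np.round(np.nanmedian(w[m],0),3),np.round(np.nanpercentile(w[m],[3,97],axis=0),3).tolist())
    for l in 'loop rail bin tin rod stand coaster'.split():
        print('pt',l,[(round(d['confidence'],2),np.round(d['point'],1).tolist()) for d in spot_point(l,n)[:4]])
E
```

```text
pics
{'time_s': 0.0, 'qpos': array([ 1.24138131e+00,  3.51216330e-01,  1.65239812e+00,  2.30649108e-06,
        1.13912444e+00, -8.46057274e-02]), 'joint_vel': array([-0.00035042, -0.00020814, -0.00028716,  0.00102388,  0.00157281,
        0.0005546 ]), 'joint_torque': array([ 1.32306082e-03, -4.97311664e+01, -2.85267878e+01,  6.99881162e-02,
        2.54543242e-02, -1.34911534e-04]), 'tcp_pos': array([0.13317202, 0.53328514, 0.21812221]), 'tool_rot': array([ 0.55696893, -0.43542993,  0.55764842,  0.43498808]), 'wrist_force': array([-0.59091892,  0.14686928,  0.78582252]), 'ft_torque': array([0.00395717, 0.00323089, 0.06210562]), 'gripper_width': 0.09343406290950075}
scene cam at [ 0.79992385 -0.58440901  0.88536646]
bin 0.84 [207. 300.] 2548 [0.559 0.02  0.076] [[0.515, -0.065, 0.001], [0.612, 0.102, 0.14]]
tin 0.43 [212. 300.] 22 [0.568 0.006 0.064] [[0.557, -0.014, 0.06], [0.572, 0.016, 0.089]]
rod 0.82 [403. 249.] 576 [ 0.662 -0.456  0.021] [[0.578, -0.491, -0.001], [0.702, -0.434, 0.03]]
rod 0.77 [308. 213.] 355 [ 0.53  -0.347  0.131] [[0.509, -0.357, 0.032], [0.539, -0.329, 0.1
[... 2223 characters left out ...]
 0.86 [150. 192.] 573 [0.705 0.199 0.081] [[0.683, 0.175, -0.001], [0.742, 0.23, 0.086]]
jar 0.27 [200. 249.] 2170 [0.573 0.027 0.06 ] [[0.511, -0.06, -0.0], [0.61, 0.098, 0.14]]
torch 0.55 [136. 329.] 417 [ 0.769 -0.206  0.033] [[0.749, -0.251, 0.019], [0.785, -0.143, 0.042]]
clip 0.91 [257. 115.] 442 [0.392 0.391 0.042] [[0.343, 0.38, -0.003], [0.442, 0.424, 0.075]]
pt loop [(0.63, [196.7, 259.8])]
pt rail [(0.85, [199.5, 249.0])]
pt bin [(0.59, [205.5, 255.7])]
pt tin [(0.65, [201.5, 261.9]), (0.23, [139.9, 346.7])]
pt rod [(0.74, [180.6, 415.6]), (0.67, [224.3, 326.6]), (0.66, [213.1, 386.2])]
pt stand [(0.75, [221.3, 373.1]), (0.71, [279.0, 347.7]), (0.69, [234.0, 425.0])]
pt coaster []
```

View pics/a.png

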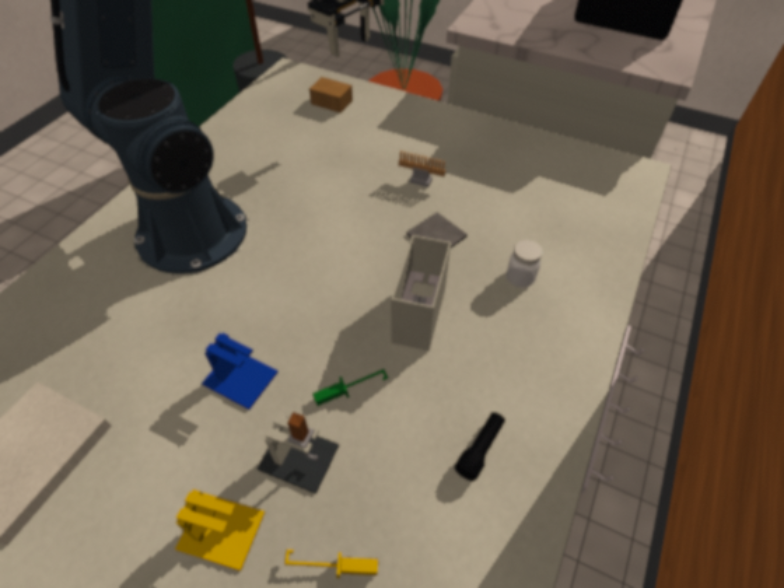

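View pics/b.png

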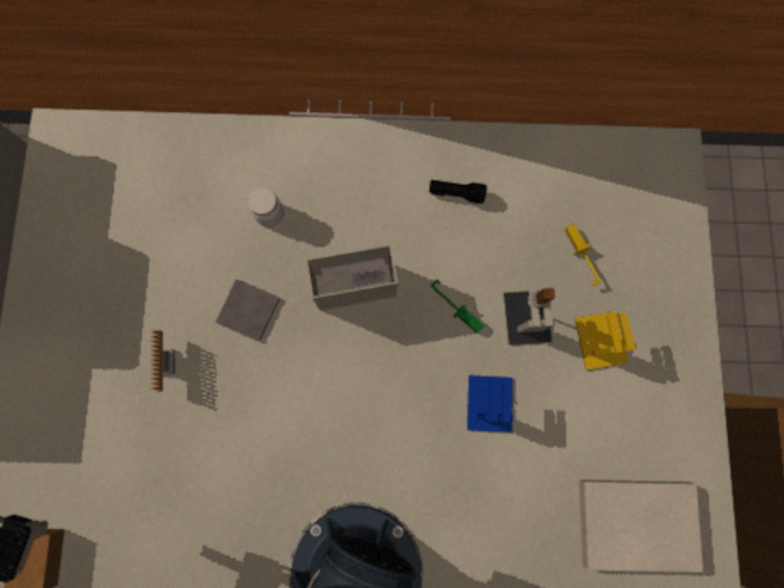

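The brown-handled rod, at (row 213, col 390) in the top image, stands in the grey stand, so that is the one I want. The look-alikes to avoid are the green rod (229,330), the yellow rod (180,415), the blue stand (288,350) and the yellow stand (243,432). Next I fit the poses and check the choice in a close crop.

```bash
python3 - <<'E'
from h import *
P={}
A=cam('scene');B=cam('top')
save(A,'c.png',(190,360,140,340),4)
def rect(x): 
    r=cv2.minAreaRect((x*1000).astype(np.float32)); return np.round(r[0],1),np.round(r[1],1),round(r[2],1)
for n,c in(('scene',A),('top',B)):
    w=cloud(c); print(n)
    b=w.reshape(-1,3); rgb=c['frame'].reshape(-1,3).astype(int)
    def box(lo,hi): 
        m=np.all((b>lo)&(b<hi),1); return m
    m=box([.48,-.1,.132],[.64,.13,.146]); print('bin rim',m.sum(),rect(b[m][:,:2]))
    m=box([.43,-.41,.005],[.59,-.28,.012]); print('base',m.sum(),rect(b[m][:,:2]))
    m=box([.43,-.41,.095],[.59,-.28,.108]); print('prong',m.sum(),rect(b[m][:,:2]),b[m].mean(0))
    m=box([.43,-.41,.02],[.59,-.28,.09]); print('post',m.sum(),b[m].mean(0), b[m].std(0))
    m=box([.43,-.41,.115],[.59,-.28,.18]); print('handle',m.sum(),rect(b[m][:,:2]),np.median(b[m],0),b[m].max(0))
    m=box([.43,-.41,.16],[.59,-.28,.18]); print('handletop',m.sum(),rect(b[m][:,:2]) if m.sum()>2 else 0)
    m=box([.42,.15,.006],[.6,.33,.014]); print('coaster',m.sum(),rect(b[m][:,:2]))
    m=box([.53,-.06,.068],[.61,.1,.1]); print('loop',m.sum(),b[m].mean(0),np.round(np.nanpercentile(b[m],[2,50,98],axis=0),4).tolist())
    m=box([.53,-.06,.0585],[.61,.1,.066]); print('plate',m.sum(),b[m].mean(0),np.round(np.nanpercentile(b[m],[2,50,98],axis=0),4).tolist())
E
```

```text
scene
bin rim 303 (array([562. ,  20.4]), array([ 76.4, 165.7]), 11.8)
base 1113 (array([ 512. , -339.7]), array([124.7,  97.4]), 4.9)
prong 352 (array([ 508.3, -343.8]), array([73.3, 49.8]), 4.3) [ 0.501542   -0.34851541  0.1032377 ]
post 189 [ 0.49167499 -0.35648187  0.0516774 ] [0.01738509 0.01318536 0.01968992]
handle 222 (array([ 524.9, -342.3]), array([20. , 20.8]), 5.7) [ 0.52912081 -0.346261    0.15567209] [ 0.53530722 -0.33138619  0.16710104]
handletop 99 (array([ 524.6, -342.3]), array([19.4, 20.8]), 5.7)
coaster 505 (array([505.8, 240.4]), array([100.5, 103.6]), 68.9)
loop 255 [0.57234519 0.01234194 0.08380678] [[0.5308, -0.0596, 0.0684], [0.5782, -0.0099, 0.0841], [0.6087, 0.0993, 0.0992]]
plate 138 [0.56449223 0.02085788 0.06115153] [[0.5306, -0.0592, 0.0585], [0.5671, 0.0145, 0.0608], [0.6068, 0.0994, 0.0656]]
top
bin rim 285 (array([561.3,  18. ]), array([ 77.2, 161.9]), 11.7)
base 606 (array([ 503.2, -345.9]), array([122.7, 108.7]), 17.0)
prong 247 (array([ 506.1, -347.8]), array([50.3, 71.2]), 89.8) [ 0.49643514 -0.34378428  0.10329338]
post 91 [ 0.48051859 -0.3400268   0.05327685] [0.01854206 0.01613956 0.02049114]
handle 118 (array([ 523. , -343.4]), array([19.8, 21.1]), 5.2) [ 0.52089635 -0.33960543  0.16145006] [ 0.53349221 -0.33230353  0.16877581]
handletop 61 (array([ 523.3, -343.2]), array([18.8, 21.7]), 0.3)
coaster 1011 (array([494.8, 216.6]), array([146.2,  99.4]), 67.7)
loop 246 [0.58099239 0.01645378 0.08428396] [[0.5316, -0.0578, 0.0691], [0.5885, 0.0073, 0.0846], [0.6088, 0.0983, 0.0996]]
plate 288 [0.57219419 0.00213965 0.06082572] [[0.5342, -0.0516, 0.0585], [0.5714, -0.0049, 0.0605], [0.6059, 0.0855, 0.0657]]
```

View pics/c.png

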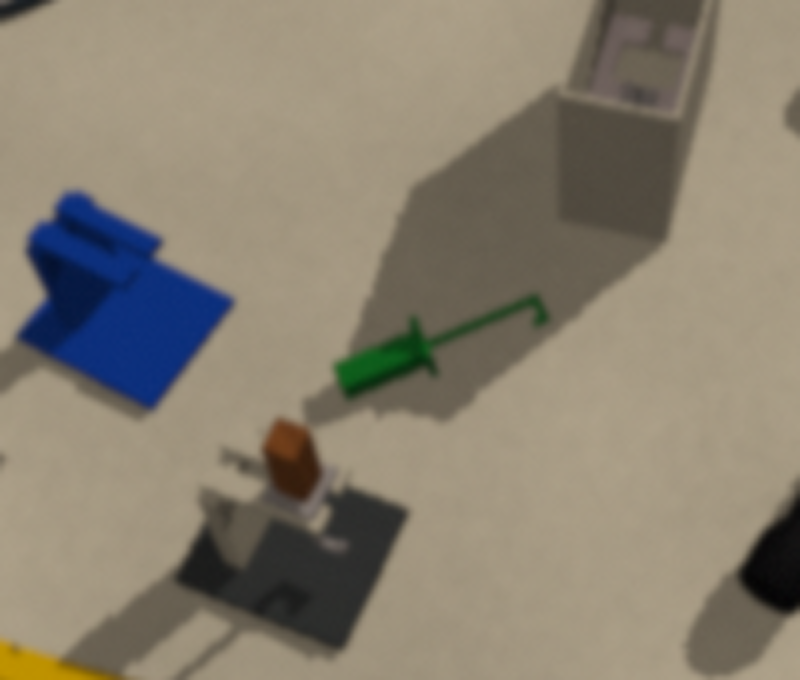

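The crop shows the brown rod hanging on the fork of the dark-grey stand, with its foot towards world +x. The green rod lies loose and the blue stand is empty. Next I look into the bin and work out the approach.

```bash
cat >> h.py <<'E'
from scipy.spatial.transform import Rotation as Ro
def goal(yawz):
    # tool x down, tool z horizontal at yaw (deg)
    z=np.array([np.cos(np.radians(yawz)),np.sin(np.radians(yawz)),0]); x=np.array([0,0,-1.]); y=np.cross(z,x)
    return Ro.from_matrix(np.stack([x,y,z],1))
def move(p,yawz,s=None):
    s=s or readout.read_state(); q=s['tool_rot']; R=Ro.from_quat([q[1],q[2],q[3],q[0]])
    d=R.inv().apply(np.array(p)-s['tcp_pos'])*100; w=np.degrees((R.inv()*goal(yawz)).as_rotvec())
    zc=R.apply([0,0,1]); print('t',round(s['time_s'],2),'tcp',np.round(s['tcp_pos']*1000,1),'toolz yaw',round(np.degrees(np.arctan2(zc[1],zc[0])),2),'x',np.round(R.apply([1,0,0]),3),'F',np.round(s['wrist_force'],2),'w',round(s['gripper_width'],4),'d cm',np.round(d,2),'w deg',np.round(w,2))
E
python3 - <<'E'
from h import *
s=readout.read_state()
for y in(95,-85): move([.524,-.343,.22],y,s)
A=cam('scene');B=cam('top')
save(B,'d.png',(165,235,215,300),9)
# rectified bin interior at z=0.06 (both cams) with loop
yaw=np.radians(11.75);c0=np.array([.5617,.019]);ex=np.array([np.cos(yaw),np.sin(yaw)]);ey=np.array([-ex[1],ex[0]])
for n,c in(('scene',A),('top',B)):
    w=cloud(c).reshape(-1,3); l=np.stack([(w[:,:2]-c0)@ex,(w[:,:2]-c0)@ey,w[:,2]],1)*1000
    m=(abs(l[:,0])<14)&(abs(l[:,1])<74)&(l[:,2]>66)&(l[:,2]<95); print(n,'loop',m.sum(),np.round(l[m][np.argsort(l[m][:,1])],0).tolist()[:40])
    m=(abs(l[:,0])<30)&(abs(l[:,1])<74)&(l[:,2]<53); q=l[m]; print('below rail',m.sum(),np.round(q[np.argsort(q[:,1])][::max(1,len(q)//25)],0).tolist())
    m=(abs(l[:,0])<30)&(abs(l[:,1])<74)&(l[:,2]>60.5)&(l[:,2]<66); print('plate',m.sum(),np.round(np.percentile(l[m],[3,50,97],axis=0)))
E
```

```text
t 1.7 tcp [133.3 533.6 218.6] toolz yaw 75.98 x [ 0. -0. -1.] F [ 0.17 -0.01 -0.2 ] w 0.0929 d cm [ -0.14 -59.15 -75.58] w deg [-19.02  -0.     0.  ]
t 1.7 tcp [133.3 533.6 218.6] toolz yaw 75.98 x [ 0. -0. -1.] F [ 0.17 -0.01 -0.2 ] w 0.0929 d cm [ -0.14 -59.15 -75.58] w deg [160.98   0.     0.  ]
scene loop 10 [[-0.0, -35.0, 87.0], [2.0, -33.0, 85.0], [2.0, -32.0, 88.0], [-1.0, -31.0, 86.0], [-2.0, -30.0, 89.0], [1.0, -28.0, 87.0], [3.0, -25.0, 85.0], [-0.0, -23.0, 85.0], [2.0, -21.0, 83.0], [2.0, -20.0, 73.0]]
below rail 112 [[-22.0, 39.0, 51.0], [-4.0, 47.0, 2.0], [-23.0, 49.0, 3.0], [-20.0, 50.0, 2.0], [10.0, 52.0, 0.0], [-26.0, 52.0, 3.0], [-3.0, 53.0, 4.0], [-12.0, 54.0, 5.0], [3.0, 55.0, 4.0], [-6.0, 55.0, 0.0], [-24.0, 57.0, 2.0], [-1.0, 58.0, 4.0], [14.0, 59.0, 3.0], [11.0, 60.0, 0.0], [14.0, 60.0, 5.0], [-1.0, 61.0, 4.0], [-29.0, 62.0, 4.0], [-26.0, 63.0, 3.0], [10.0, 64.0, -1.0], [-2.0, 65.0, 4.0], [-23.0, 65.0, 2.0], [-21.0, 67.0, 1.0], [-12.0, 68.0, 2.0], [9.0, 68.0, 3.0], [-12.0, 69.0, 5.0], [-10.0, 72.0, 3.0], [-4.0, 72.0, 4.0], [11.0, 73.0, 3.0]]
plate 30 [[-20. -18.
[... 298 characters left out ...]
, 81.0], [-4.0, -22.0, 82.0], [1.0, -20.0, 77.0], [-3.0, -19.0, 83.0], [-4.0, -19.0, 71.0], [-2.0, -17.0, 78.0]]
below rail 268 [[11.0, -74.0, 2.0], [-2.0, -71.0, 7.0], [13.0, -65.0, -0.0], [0.0, 3.0, 4.0], [3.0, 5.0, 7.0], [8.0, 8.0, 1.0], [12.0, 10.0, 0.0], [16.0, 13.0, -2.0], [3.0, 15.0, -0.0], [7.0, 17.0, -0.0], [10.0, 19.0, 0.0], [-6.0, 22.0, 5.0], [2.0, 24.0, -0.0], [5.0, 26.0, 1.0], [27.0, 29.0, 3.0], [12.0, 31.0, 1.0], [15.0, 33.0, 2.0], [19.0, 36.0, 1.0], [4.0, 38.0, 3.0], [7.0, 41.0, 4.0], [6.0, 47.0, 0.0], [13.0, 55.0, 1.0], [9.0, 62.0, -2.0], [5.0, 65.0, 4.0], [27.0, 67.0, 6.0], [-5.0, 70.0, 1.0], [-2.0, 72.0, 3.0]]
plate 102 [[-18. -61.  61.]
 [ -2. -28.  62.]
 [ 22.  36.  65.]]
```

View pics/d.png

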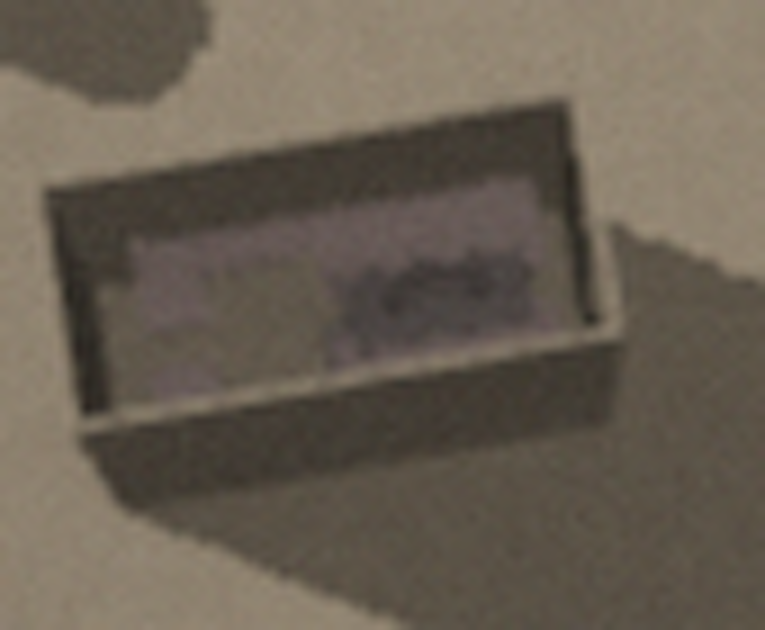

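The top crop shows the tin's loop (dark) in the bin's world −y half, and the opening showing pale floor left of it at local y of roughly +5 to +40. So the bin's yaw is about 11.8° and the loop peak sits at local (0, −32, 88) mm. Now I move above the rod.

Emit:
jog_arm(commands=[{"claw":1,"dx":0,"dy":-59.2,"dz":-75.6,"wx":-19},{"claw":1,"dx":0,"dy":-59.2,"dz":-75.6,"wx":-19},{"claw":1,"dx":0,"dy":-59.2,"dz":-75.6,"wx":-19},{"claw":1,"dx":0,"dy":-59.2,"dz":-75.6,"wx":-19},{"claw":1,"dx":0,"dy":-59.2,"dz":-75.6,"wx":-19},{"claw":1,"dx":0,"dy":-59.2,"dz":-75.6,"wx":-19},{"claw":1,"dx":0,"dy":-59.2,"dz":-75.6,"wx":-19},{"claw":1,"dx":0,"dy":-59.2,"dz":-75.6,"wx":-19},{"claw":1,"dx":0,"dy":-59.2,"dz":-75.6,"wx":-19},{"claw":1,"dx":0,"dy":-59.2,"dz":-75.6,"wx":-19},{"claw":1,"dx":0,"dy":-59.2,"dz":-75.6,"wx":-19},{"claw":1,"dx":0,"dy":-59.2,"dz":-75.6,"wx":-19}])

```text
$.commands[0]: bad value
```

```bash
python3 -c "
from h import *
move([.524,-.343,.19],95)"
```

```text
t 1.8 tcp [133.3 533.6 218.6] toolz yaw 75.97 x [ 0.  0. -1.] F [-0.08 -0.08  0.28] w 0.0935 d cm [  2.86 -59.15 -75.58] w deg [-19.03   0.     0.  ]
```

Emit:
jog_arm(commands=[{"claw":1,"dx":0,"dy":-5,"dz":-6,"wx":-10,"wy":0,"wz":0},{"claw":1,"dx":0,"dy":-9,"dz":-11,"wx":-19,"wy":0,"wz":0},{"claw":1,"dx":0,"dy":-12.5,"dz":-16,"wx":-19,"wy":0,"wz":0},{"claw":1,"dx":0,"dy":-16,"dz":-21,"wx":-19,"wy":0,"wz":0},{"claw":1,"dx":0,"dy":-20,"dz":-26,"wx":-19,"wy":0,"wz":0},{"claw":1,"dx":0,"dy":-24,"dz":-31,"wx":-19,"wy":0,"wz":0},{"claw":1,"dx":0,"dy":-28,"dz":-36,"wx":-19,"wy":0,"wz":0},{"claw":1,"dx":0,"dy":-32,"dz":-41,"wx":-19,"wy":0,"wz":0},{"claw":1,"dx":0,"dy":-36,"dz":-46,"wx":-19,"wy":0,"wz":0},{"claw":1,"dx":0,"dy":-40,"dz":-50,"wx":-19,"wy":0,"wz":0},{"claw":1,"dx":0,"dy":-44,"dz":-55,"wx":-19,"wy":0,"wz":0},{"claw":1,"dx":0,"dy":-47,"dz":-60,"wx":-19,"wy":0,"wz":0}])

```text
time_s: 3.3
tcp_pos: [0.4404, -0.1524, 0.2187]
tool_rot: [-0.478, 0.521, -0.478, -0.521]
wrist_force: [0.7, 0.5, -0.1]
gripper_width: 0.0928
```

```bash
python3 -c "
from h import *
move([.524,-.343,.19],95)"
```

```text
t 3.3 tcp [ 440.4 -152.4  218.7] toolz yaw 94.96 x [ 0.001 -0.    -1.   ] F [ 0.67  0.47 -0.09] w 0.0928 d cm [  2.88  -6.68 -19.71] w deg [-0.04 -0.01  0.03]
```

Emit:
jog_arm(commands=[{"claw":1,"dx":0,"dy":-2,"dz":-5.5,"wx":0,"wy":0,"wz":0},{"claw":1,"dx":0,"dy":-4,"dz":-11,"wx":0,"wy":0,"wz":0},{"claw":1,"dx":0,"dy":-6,"dz":-16.5,"wx":0,"wy":0,"wz":0},{"claw":1,"dx":0,"dy":-6.7,"dz":-19.7,"wx":0,"wy":0,"wz":0},{"claw":1,"dx":1,"dy":-6.7,"dz":-19.7,"wx":0,"wy":0,"wz":0},{"claw":1,"dx":2.5,"dy":-6.7,"dz":-19.7,"wx":0,"wy":0,"wz":0}])

```text
time_s: 4.05
tcp_pos: [0.5232, -0.3399, 0.1928]
tool_rot: [0.478, -0.521, 0.478, 0.521]
wrist_force: [-0.4, -0.2, 0.4]
gripper_width: 0.0928
```

```bash
python3 -c "
from h import *
move([.524,-.343,.122],95)"
```

```text
t 4.05 tcp [ 523.2 -339.9  192.8] toolz yaw 94.98 x [-0.  0. -1.] F [-0.39 -0.2   0.38] w 0.0928 d cm [ 7.08 -0.05 -0.32] w deg [-0.02  0.02 -0.01]
```

Emit:
jog_arm(commands=[{"claw":1,"dx":2.5,"dy":0,"dz":-0.1,"wx":0,"wy":0,"wz":0},{"claw":1,"dx":5,"dy":0,"dz":-0.1,"wx":0,"wy":0,"wz":0},{"claw":1,"dx":7,"dy":0,"dz":-0.1,"wx":0,"wy":0,"wz":0},{"claw":1,"dx":7,"dy":0,"dz":-0.1,"wx":0,"wy":0,"wz":0}])

```text
time_s: 4.55
tcp_pos: [0.5226, -0.3399, 0.122]
tool_rot: [0.477, -0.52, 0.478, 0.523]
wrist_force: [0.3, -0.2, 0.6]
gripper_width: 0.0926
```

```bash
python3 -c "
from h import *
move([.524,-.343,.122],95)
B=cam('top');w=cloud(B).reshape(-1,3)
for d in trace('rod','top'): m=d['pixels'].ravel(); print(d['confidence'],d['point'],np.nanmedian(w[m],0))
f=B['frame'][...,::-1][180:260,340:430]; A=cam('scene')['frame'][...,::-1][270:350,170:260]
cv2.imwrite('pics/e.png',cv2.resize(np.hstack([f,A]),None,fx=4.4,fy=4.4,interpolation=cv2.INTER_CUBIC))
"
```

```text
t 4.55 tcp [ 522.6 -339.9  122. ] toolz yaw 95.03 x [-0.003  0.002 -1.   ] F [ 0.32 -0.24  0.62] w 0.0926 d cm [-0.   -0.11 -0.32] w deg [ 0.03  0.14 -0.14]
0.82 [227.0, 332.2] [ 0.49621771 -0.21700632  0.02128375]
```

View pics/e.png

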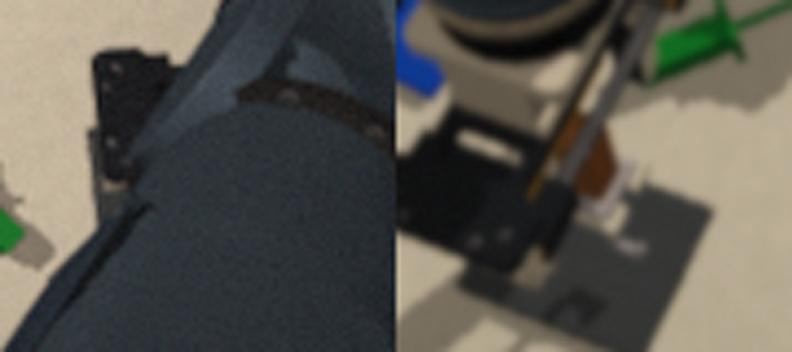

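The scene crop shows the brown handle between the open fingers. I centre 3 mm and close.

Emit:
jog_arm(commands=[{"claw":1,"dx":0,"dy":-0.1,"dz":-0.3,"wx":0,"wy":0,"wz":0},{"claw":-0.5,"dx":0,"dy":-0.1,"dz":-0.3,"wx":0,"wy":0,"wz":0},{"claw":-0.5,"dx":0,"dy":-0.1,"dz":-0.3,"wx":0,"wy":0,"wz":0},{"claw":-1,"dx":0,"dy":-0.1,"dz":-0.3,"wx":0,"wy":0,"wz":0},{"claw":-1,"dx":0,"dy":-0.1,"dz":-0.3,"wx":0,"wy":0,"wz":0},{"claw":-1,"dx":0,"dy":-0.1,"dz":-0.3,"wx":0,"wy":0,"wz":0},{"claw":-1,"dx":0,"dy":-0.1,"dz":-0.3,"wx":0,"wy":0,"wz":0}])

```text
time_s: 5.58
tcp_pos: [0.5248, -0.3445, 0.1236]
tool_rot: [0.478, -0.521, 0.478, 0.521]
wrist_force: [0.2, 0.4, 0.3]
gripper_width: 0.0373
```

```bash
python3 -c "
from h import *
move([.524,-.343,.122],95)"
```

```text
t 5.58 tcp [ 524.8 -344.5  123.6] toolz yaw 94.98 x [-0.  0. -1.] F [0.23 0.44 0.31] w 0.0373 d cm [0.16 0.07 0.16] w deg [-0.02  0.   -0.  ]
```

Emit:
jog_arm(commands=[{"claw":-1,"dx":0,"dy":0,"dz":0,"wx":0,"wy":0,"wz":0},{"claw":-1,"dx":0,"dy":0,"dz":0,"wx":0,"wy":0,"wz":0},{"claw":-1,"dx":0,"dy":0,"dz":0,"wx":0,"wy":0,"wz":0},{"claw":-1,"dx":0,"dy":0,"dz":0,"wx":0,"wy":0,"wz":0}])

```text
time_s: 6.08
tcp_pos: [0.5247, -0.3441, 0.1235]
tool_rot: [0.478, -0.521, 0.478, 0.522]
wrist_force: [-1.0, 5.5, -0.2]
gripper_width: 0.02
```

```bash
python3 -c "
from h import *
for i in range(3): move([.524,-.343,.122],95)
cam('top');move([.524,-.343,.122],95)"
```

```text
t 6.08 tcp [ 524.7 -344.1  123.5] toolz yaw 94.98 x [-0.001  0.001 -1.   ] F [-1.02  5.54 -0.19] w 0.02 d cm [0.15 0.06 0.11] w deg [-0.02  0.06 -0.03]
t 6.08 tcp [ 524.7 -344.1  123.5] toolz yaw 94.98 x [-0.001  0.001 -1.   ] F [-1.02  5.54 -0.19] w 0.02 d cm [0.15 0.06 0.11] w deg [-0.02  0.06 -0.03]
t 6.08 tcp [ 524.7 -344.1  123.5] toolz yaw 94.98 x [-0.001  0.001 -1.   ] F [-1.02  5.54 -0.19] w 0.02 d cm [0.15 0.06 0.11] w deg [-0.02  0.06 -0.03]
t 6.12 tcp [ 524.7 -344.1  123.5] toolz yaw 94.98 x [-0.001  0.001 -1.   ] F [-1.12  3.62  0.08] w 0.0197 d cm [0.15 0.06 0.12] w deg [-0.02  0.05 -0.03]
```

Emit:
jog_arm(commands=[{"claw":-1,"dx":0,"dy":0,"dz":0.15,"wx":0,"wy":0,"wz":0},{"claw":-1,"dx":-0.4,"dy":0,"dz":0.15,"wx":0,"wy":0,"wz":0},{"claw":-1,"dx":-1,"dy":0,"dz":0.15,"wx":0,"wy":0,"wz":0},{"claw":-1,"dx":-1,"dy":0,"dz":0.15,"wx":0,"wy":0,"wz":0}])

```text
time_s: 6.62
tcp_pos: [0.525, -0.3434, 0.1344]
tool_rot: [-0.478, 0.522, -0.478, -0.521]
wrist_force: [0.1, -0.1, -1.5]
gripper_width: 0.02
```

```bash
python3 -c "
from h import *
move([.524,-.343,.122],95)"
```

```text
t 6.62 tcp [ 525.  -343.4  134.4] toolz yaw 94.97 x [ 0.001 -0.001 -1.   ] F [ 0.08 -0.07 -1.47] w 0.02 d cm [1.24 0.1  0.05] w deg [-0.03 -0.06  0.06]
```

Emit:
jog_arm(commands=[{"claw":-1,"dx":-1,"dy":-1.5,"dz":0,"wx":0,"wy":0,"wz":0},{"claw":-1,"dx":-1,"dy":-3.5,"dz":0,"wx":0,"wy":0,"wz":0},{"claw":-1,"dx":-1,"dy":-5.5,"dz":0,"wx":0,"wy":0,"wz":0},{"claw":-1,"dx":-3,"dy":-6,"dz":0,"wx":0,"wy":0,"wz":0},{"claw":-1,"dx":-7,"dy":-6,"dz":0,"wx":0,"wy":0,"wz":0},{"claw":-1,"dx":-12,"dy":-6,"dz":0,"wx":0,"wy":0,"wz":0},{"claw":-1,"dx":-14.5,"dy":-6,"dz":0,"wx":0,"wy":0,"wz":0},{"claw":-1,"dx":-14.5,"dy":-6,"dz":0,"wx":0,"wy":0,"wz":0}])

```text
time_s: 7.62
tcp_pos: [0.585, -0.3382, 0.2804]
tool_rot: [-0.478, 0.522, -0.478, -0.52]
wrist_force: [-1.0, -0.1, -1.4]
gripper_width: 0.0198
```

```bash
python3 -c "
from h import *
move([.5447,-.0172,.27],101.75)"
```

```text
t 7.62 tcp [ 585.  -338.2  280.4] toolz yaw 94.97 x [ 0.003 -0.002 -1.   ] F [-0.99 -0.08 -1.38] w 0.0198 d cm [ 0.96  1.23 32.34] w deg [-6.78 -0.14  0.15]
```

Emit:
jog_arm(commands=[{"claw":-1,"dx":0,"dy":0.2,"dz":3,"wx":-3,"wy":0,"wz":0},{"claw":-1,"dx":0,"dy":0.4,"dz":8,"wx":-6.75,"wy":0,"wz":0},{"claw":-1,"dx":0,"dy":0.6,"dz":13,"wx":-6.75,"wy":0,"wz":0},{"claw":-1,"dx":0,"dy":0.8,"dz":19,"wx":-6.75,"wy":0,"wz":0},{"claw":-1,"dx":0,"dy":1,"dz":24,"wx":-6.75,"wy":0,"wz":0},{"claw":-1,"dx":0.5,"dy":1.2,"dz":29,"wx":-6.75,"wy":0,"wz":0},{"claw":-1,"dx":1,"dy":1.2,"dz":31.8,"wx":-6.75,"wy":0,"wz":0},{"claw":-1,"dx":1,"dy":1.2,"dz":32.3,"wx":-6.75,"wy":0,"wz":0},{"claw":-1,"dx":1,"dy":1.2,"dz":32.3,"wx":-6.75,"wy":0,"wz":0}])

```text
time_s: 8.75
tcp_pos: [0.5444, -0.0175, 0.2679]
tool_rot: [0.446, -0.548, 0.447, 0.549]
wrist_force: [-0.6, 0.2, -1.3]
gripper_width: 0.02
```

```bash
python3 -c "
from h import *
move([.5447,-.0172,.27],101.75)
A=cam('scene'); s=readout.read_state(); T=s['tcp_pos']
f=A['frame'].copy()
yaw=np.radians(11.75);ex=np.array([np.cos(yaw),np.sin(yaw),0]);ey=np.array([-ex[1],ex[0],0])
o=T-[0,0,.0185]
for P in (o,o-[0,0,.075],o-[0,0,.075]+.016*ex,o-[0,0,.069]+.016*ex): 
    r=proj(A,P); print(np.round(r,1))
A['frame']=f; save(A,'f.png',(130,260,240,360),6)
L=np.array([.5682,-.0123,.088]);print('loop px',proj(A,L))
w=cloud(A);
m=(w[...,2]>.15)&(w[...,2]<.245)&(np.hypot(w[...,0]-T[0],w[...,1]-T[1])<.03); print('shaft/foot', m.sum()); q=w[m]; l=np.stack([(q-T)@ex,(q-T)@ey,q[:,2]],1)*1000
print(np.round(l[np.argsort(l[:,2])][::max(1,len(l)//30)],0).tolist())
"
```

```text
t 8.75 tcp [544.4 -17.5 267.9] toolz yaw 101.74 x [-0.001 -0.    -1.   ] F [-0.63  0.15 -1.31] w 0.02 d cm [-0.21 -0.04  0.02] w deg [-0.01  0.01 -0.06]
[169.  289.5]
[190.5 288.9]
[191.8 295.3]
[190.1 295.3]
loop px (np.float64(213.9014326482373), np.float64(297.3656669733794))
shaft/foot 71
[[10.0, -0.0, 173.0], [6.0, -3.0, 174.0], [5.0, -0.0, 175.0], [9.0, -3.0, 175.0], [3.0, -1.0, 175.0], [10.0, -0.0, 176.0], [2.0, 1.0, 176.0], [7.0, 1.0, 178.0], [5.0, -0.0, 179.0], [-2.0, -3.0, 179.0], [13.0, -0.0, 180.0], [15.0, 0.0, 181.0], [18.0, -0.0, 182.0], [1.0, -2.0, 183.0], [-2.0, -2.0, 186.0], [1.0, -3.0, 187.0], [0.0, -1.0, 189.0], [-2.0, -2.0, 193.0], [1.0, -3.0, 195.0], [0.0, -2.0, 197.0], [-2.0, -1.0, 199.0], [2.0, 0.0, 202.0], [-2.0, -2.0, 204.0], [-0.0, -1.0, 206.0], [-3.0, 0.0, 208.0], [0.0, -2.0, 211.0], [-2.0, -3.0, 215.0], [-3.0, -1.0, 216.0], [2.0, -1.0, 218.0], [2.0, 0.0, 220.0], [-3.0, 0.0, 222.0], [2.0, -3.0, 226.0], [2.0, -2.0, 229.0], [-3.0, -1.0, 230.0], [-0.0, -3.0, 233.0], [-0.0, -3.0, 236.0]]
```

View pics/f.png

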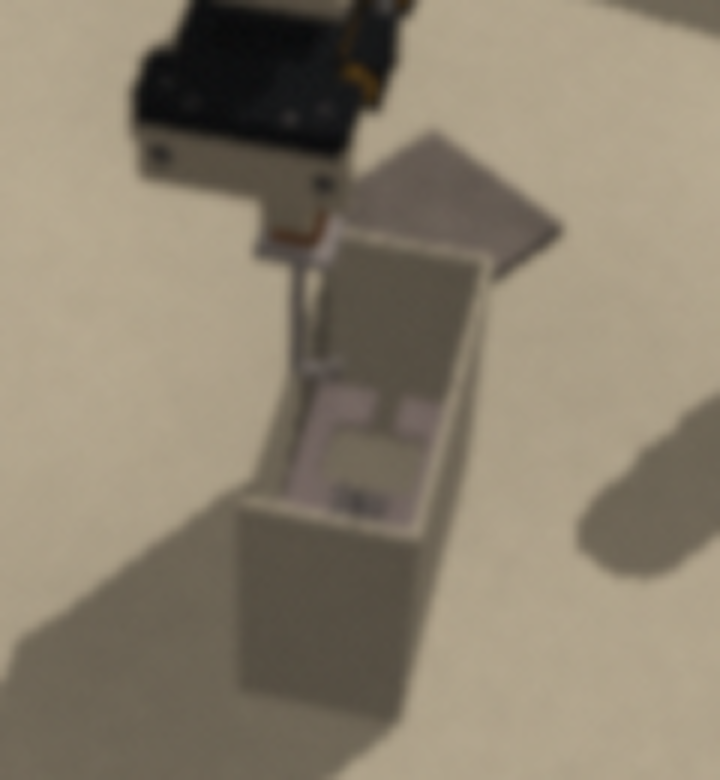

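The crop shows the foot hanging over the bin's −x side (crop 310,370) with the loop below it (crop 350,500), and the fitted offsets match the plan. I lower beside the loop.

Emit:
jog_arm(commands=[{"claw":-1,"dx":0,"dy":0.3,"dz":0,"wx":0,"wy":0,"wz":0},{"claw":-1,"dx":3,"dy":0.3,"dz":0,"wx":0,"wy":0,"wz":0},{"claw":-1,"dx":5.5,"dy":0.3,"dz":0,"wx":0,"wy":0,"wz":0},{"claw":-1,"dx":7.5,"dy":0.3,"dz":0,"wx":0,"wy":0,"wz":0},{"claw":-1,"dx":9,"dy":0.3,"dz":0,"wx":0,"wy":0,"wz":0},{"claw":-1,"dx":10,"dy":0.3,"dz":0,"wx":0,"wy":0,"wz":0},{"claw":-1,"dx":10.4,"dy":0.3,"dz":0,"wx":0,"wy":0,"wz":0},{"claw":-1,"dx":10.4,"dy":0.3,"dz":0,"wx":0,"wy":0,"wz":0}])

```text
time_s: 9.8
tcp_pos: [0.5417, -0.0178, 0.1648]
tool_rot: [-0.446, 0.549, -0.446, -0.548]
wrist_force: [0.2, -0.2, -1.1]
gripper_width: 0.02
```

```bash
cat >> h.py <<'E'
yaw=np.radians(11.75);ex=np.array([np.cos(yaw),np.sin(yaw),0]);ey=np.array([-ex[1],ex[0],0]);c0=np.array([.5617,.019,0])
def loc():
    s=readout.read_state(); d=s['tcp_pos']-c0; F=s['wrist_force']
    print('t',round(s['time_s'],2),'local x,y',np.round([d@ex*1000,d@ey*1000],1),'foot z',round((s['tcp_pos'][2]-.0935)*1000,1),'F local',np.round([F@ex,F@ey,F[2]],2),'w',round(s['gripper_width'],4))
E
python3 -c "
from h import *
loc();move([.5447,-.0172,.164],101.75)
A=cam('scene');B=cam('top');w=cloud(A)
l=np.stack([(w-c0)@ex,(w-c0)@ey,w[...,2]],-1)*1000
m=(abs(l[...,0])<33)&(abs(l[...,1])<74)&(l[...,2]>66)&(l[...,2]<130);q=l[m];q=q[abs(q[:,1]+32)<30]
print(np.round(q[np.argsort(q[:,2])][:70],0).tolist())
f=A['frame'][...,::-1][170:240,260:340]; g=B['frame'][...,::-1][165:235,225:305]
cv2.imwrite('pics/g.png',cv2.resize(np.hstack([f,g]),None,fx=5,fy=5,interpolation=cv2.INTER_CUBIC))
"
```

```text
t 9.8 local x,y [-27.1 -31.9] foot z 71.3 F local [ 0.19 -0.29 -1.12] w 0.02
t 9.8 tcp [541.7 -17.8 164.8] toolz yaw 101.72 x [ 0. -0. -1.] F [ 0.24 -0.25 -1.12] w 0.02 d cm [ 0.08 -0.3  -0.  ] w deg [-0.03 -0.01  0.02]
[[2.0, -18.0, 67.0], [2.0, -17.0, 70.0], [-9.0, -30.0, 78.0], [2.0, -21.0, 83.0], [-1.0, -33.0, 85.0], [-27.0, -34.0, 85.0], [3.0, -26.0, 86.0], [2.0, -33.0, 86.0], [-25.0, -34.0, 86.0], [-1.0, -31.0, 86.0], [0.0, -25.0, 87.0], [1.0, -29.0, 88.0], [2.0, -32.0, 89.0], [-28.0, -33.0, 89.0], [-25.0, -34.0, 90.0], [-1.0, -32.0, 92.0], [-25.0, -32.0, 93.0], [-28.0, -34.0, 94.0], [-28.0, -34.0, 99.0], [-25.0, -35.0, 100.0], [-25.0, -33.0, 102.0], [-27.0, -35.0, 104.0], [-28.0, -34.0, 106.0], [-25.0, -34.0, 107.0], [-25.0, -33.0, 110.0], [-28.0, -35.0, 112.0], [-28.0, -34.0, 115.0], [-25.0, -35.0, 116.0], [-25.0, -34.0, 120.0], [-28.0, -36.0, 121.0], [-25.0, -34.0, 124.0], [-27.0, -37.0, 127.0], [-26.0, -34.0, 127.0]]
```

View pics/g.png

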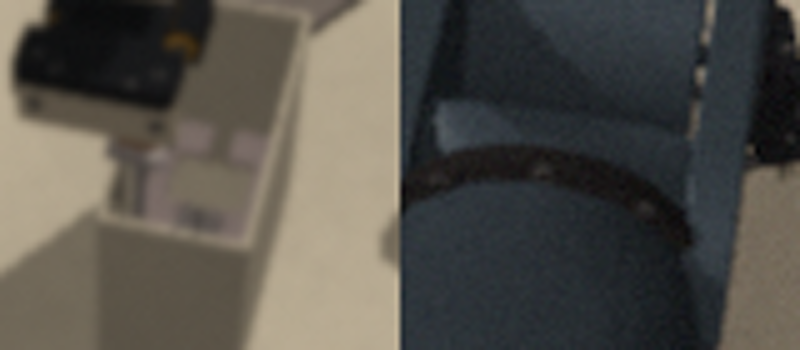

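The scene half of the picture shows the shaft down inside the −x side of the bin beside the loop; the arm blocks the top view. Now the foot goes under the wire.

Emit:
jog_arm(commands=[{"claw":-1,"dx":0,"dy":-0.5,"dz":0,"wx":0,"wy":0,"wz":0},{"claw":-1,"dx":0,"dy":-1.0,"dz":0,"wx":0,"wy":0,"wz":0},{"claw":-1,"dx":0,"dy":-1.5,"dz":0,"wx":0,"wy":0,"wz":0},{"claw":-1,"dx":0,"dy":-1.9,"dz":0,"wx":0,"wy":0,"wz":0},{"claw":-1,"dx":0,"dy":-1.9,"dz":0,"wx":0,"wy":0,"wz":0}])

```text
time_s: 10.52
tcp_pos: [0.5604, -0.0138, 0.1645]
tool_rot: [0.446, -0.548, 0.446, 0.549]
wrist_force: [0.7, -0.7, -0.6]
gripper_width: 0.0196
```

```bash
python3 -c "
from h import *
loc()
A=cam('scene');w=cloud(A);loc()
l=np.stack([(w-c0)@ex,(w-c0)@ey,w[...,2]],-1)*1000
m=(abs(l[...,0])<33)&(abs(l[...,1])<74)&(l[...,2]>66)&(l[...,2]<115);q=l[m];q=q[abs(q[:,1]+32)<30]
print(np.round(q[np.argsort(q[:,2])][:70],0).tolist())
"
```

```text
t 10.53 local x,y [ -8.  -31.8] foot z 71.0 F local [ 0.52 -0.78 -0.6 ] w 0.0196
t 10.57 local x,y [ -8.2 -31.8] foot z 71.0 F local [ 0.48 -0.59 -1.35] w 0.0197
[[3.0, -20.0, 70.0], [2.0, -18.0, 71.0], [7.0, -30.0, 79.0], [-6.0, -32.0, 82.0], [-9.0, -33.0, 82.0], [2.0, -20.0, 82.0], [-6.0, -31.0, 85.0], [2.0, -33.0, 85.0], [-1.0, -31.0, 86.0], [3.0, -27.0, 86.0], [-0.0, -35.0, 87.0], [0.0, -25.0, 87.0], [2.0, -33.0, 89.0], [1.0, -30.0, 89.0], [-8.0, -36.0, 91.0], [-1.0, -32.0, 91.0], [-9.0, -35.0, 92.0], [-6.0, -34.0, 93.0], [-9.0, -34.0, 96.0], [-6.0, -34.0, 96.0], [-7.0, -32.0, 99.0], [-9.0, -33.0, 102.0], [-9.0, -36.0, 102.0], [-7.0, -34.0, 104.0], [-9.0, -34.0, 109.0], [-6.0, -35.0, 110.0], [-9.0, -34.0, 112.0], [-7.0, -33.0, 112.0]]
```

The tip now shows beyond the wire. I raise until it engages.

Emit:
jog_arm(commands=[{"claw":-1,"dx":-0.5,"dy":0,"dz":0,"wx":0,"wy":0,"wz":0},{"claw":-1,"dx":-0.9,"dy":0,"dz":0,"wx":0,"wy":0,"wz":0},{"claw":-1,"dx":-1.2,"dy":0,"dz":0,"wx":0,"wy":0,"wz":0},{"claw":-1,"dx":-1.4,"dy":0,"dz":0,"wx":0,"wy":0,"wz":0},{"claw":-1,"dx":-1.4,"dy":0,"dz":0,"wx":0,"wy":0,"wz":0}])

```text
time_s: 11.2
tcp_pos: [0.5601, -0.0139, 0.1786]
tool_rot: [0.446, -0.548, 0.446, 0.548]
wrist_force: [0.3, 0.3, -2.9]
gripper_width: 0.0196
```

```bash
python3 -c "
from h import *
loc();cam('scene');loc()"
```

```text
t 11.2 local x,y [ -8.2 -31.8] foot z 85.1 F local [ 0.36  0.22 -2.95] w 0.0196
t 11.25 local x,y [ -8.3 -31.8] foot z 85.0 F local [-0.01  0.19 -1.99] w 0.0199
```

Emit:
jog_arm(commands=[{"claw":-1,"dx":-0.2,"dy":0,"dz":0,"wx":0,"wy":0,"wz":0},{"claw":-1,"dx":-0.4,"dy":0,"dz":0,"wx":0,"wy":0,"wz":0},{"claw":-1,"dx":-0.4,"dy":0,"dz":0,"wx":0,"wy":0,"wz":0}])

```text
time_s: 11.62
tcp_pos: [0.56, -0.0138, 0.1824]
tool_rot: [0.446, -0.548, 0.446, 0.549]
wrist_force: [-0.1, -0.6, -6.8]
gripper_width: 0.0199
```

```bash
python3 -c "
from h import *
loc();cam('scene');loc()"
```

```text
t 11.62 local x,y [ -8.4 -31.8] foot z 88.9 F local [-0.24 -0.57 -6.82] w 0.0199
t 11.68 local x,y [ -8.4 -31.8] foot z 88.9 F local [ 0.35  1.01 -6.24] w 0.0195
```

Emit:
jog_arm(commands=[{"claw":-1,"dx":0.1,"dy":0,"dz":0,"wx":0,"wy":0,"wz":0},{"claw":-1,"dx":0.1,"dy":0,"dz":0.3,"wx":0,"wy":0,"wz":0},{"claw":-1,"dx":0.1,"dy":0,"dz":0.6,"wx":0,"wy":0,"wz":0},{"claw":-1,"dx":0.1,"dy":0,"dz":0.9,"wx":0,"wy":0,"wz":0},{"claw":-1,"dx":0.1,"dy":0,"dz":1.2,"wx":0,"wy":0,"wz":0}])

```text
time_s: 12.3
tcp_pos: [0.5577, -0.0019, 0.1817]
tool_rot: [-0.446, 0.549, -0.446, -0.548]
wrist_force: [-0.5, -0.4, -5.9]
gripper_width: 0.0197
```

```bash
python3 -c "
from h import *
loc();cam('scene');loc()"
```

```text
t 12.3 local x,y [ -8.2 -19.6] foot z 88.2 F local [-0.59 -0.32 -5.87] w 0.0197
t 12.35 local x,y [ -8.2 -19.3] foot z 88.1 F local [ 0.12  0.79 -4.82] w 0.0198
```

Emit:
jog_arm(commands=[{"claw":-1,"dx":0,"dy":0,"dz":0.4,"wx":0,"wy":0,"wz":0},{"claw":-1,"dx":0,"dy":0,"dz":0.8,"wx":0,"wy":0,"wz":0},{"claw":-1,"dx":0,"dy":0,"dz":1.2,"wx":0,"wy":0,"wz":0},{"claw":-1,"dx":0,"dy":0,"dz":1.6,"wx":0,"wy":0,"wz":0},{"claw":-1,"dx":0,"dy":0,"dz":2.0,"wx":0,"wy":0,"wz":0},{"claw":-1,"dx":0,"dy":0,"dz":2.4,"wx":0,"wy":0,"wz":0},{"claw":-1,"dx":0,"dy":0,"dz":2.4,"wx":0,"wy":0,"wz":0}])

```text
time_s: 13.22
tcp_pos: [0.5528, 0.0217, 0.1816]
tool_rot: [0.446, -0.548, 0.446, 0.549]
wrist_force: [0.1, 0.3, -5.4]
gripper_width: 0.02
```

```bash
python3 -c "
from h import *
loc();cam('scene');loc()"
```

```text
t 13.22 local x,y [-8.1  4.5] foot z 88.1 F local [ 0.21  0.3  -5.41] w 0.02
t 13.28 local x,y [-8.2  4.3] foot z 88.1 F local [-0.44 -0.05 -5.71] w 0.0197
```

Still held at the rail (about 5.5 N total). I go on in short steps.

Emit:
jog_arm(commands=[{"claw":-1,"dx":0,"dy":0,"dz":0.3,"wx":0,"wy":0,"wz":0},{"claw":-1,"dx":0,"dy":0,"dz":0.6,"wx":0,"wy":0,"wz":0},{"claw":-1,"dx":0,"dy":0,"dz":0.8,"wx":0,"wy":0,"wz":0},{"claw":-1,"dx":0,"dy":0,"dz":0.8,"wx":0,"wy":0,"wz":0}])

```text
time_s: 13.78
tcp_pos: [0.5512, 0.0294, 0.1817]
tool_rot: [0.446, -0.548, 0.446, 0.548]
wrist_force: [0.3, -0.1, -5.8]
gripper_width: 0.0196
```

```bash
python3 -c "
from h import *
loc();cam('scene');loc()"
```

```text
t 13.78 local x,y [-8.2 12.3] foot z 88.2 F local [ 0.29 -0.21 -5.77] w 0.0196
t 13.82 local x,y [-8.2 12.2] foot z 88.2 F local [ 0.62 -0.38 -5.01] w 0.0196
```

Emit:
jog_arm(commands=[{"claw":-1,"dx":0,"dy":0,"dz":0.2,"wx":0,"wy":0,"wz":0},{"claw":-1,"dx":0,"dy":0,"dz":0.4,"wx":0,"wy":0,"wz":0},{"claw":-1,"dx":0,"dy":0,"dz":0.4,"wx":0,"wy":0,"wz":0}])

```text
time_s: 14.2
tcp_pos: [0.5506, 0.0334, 0.182]
tool_rot: [-0.447, 0.549, -0.446, -0.548]
wrist_force: [-0.8, -0.0, -2.4]
gripper_width: 0.0204
```

```bash
python3 -c "
from h import *
loc();cam('scene');loc()"
```

```text
t 14.2 local x,y [-7.9 16.4] foot z 88.5 F local [-0.81  0.16 -2.37] w 0.0204
t 14.25 local x,y [-7.9 16.3] foot z 88.5 F local [ 0.39 -1.23 -0.71] w 0.0197
```

The force dropped to about the tin's weight at y of about 16, so this is the edge of the opening. I go 3 mm further to the middle of the ±4 mm window.

Emit:
jog_arm(commands=[{"claw":-1,"dx":0,"dy":0,"dz":0.15,"wx":0,"wy":0,"wz":0},{"claw":-1,"dx":0,"dy":0,"dz":0.3,"wx":0,"wy":0,"wz":0},{"claw":-1,"dx":0,"dy":0,"dz":0.3,"wx":0,"wy":0,"wz":0}])

```text
time_s: 14.62
tcp_pos: [0.5498, 0.0362, 0.1817]
tool_rot: [-0.446, 0.549, -0.446, -0.548]
wrist_force: [-0.1, -0.3, -1.7]
gripper_width: 0.0197
```

```bash
python3 -c "
from h import *
loc();cam('scene');loc();cam('scene');loc()"
```

```text
t 14.62 local x,y [-8.1 19.3] foot z 88.2 F local [-0.12 -0.26 -1.71] w 0.0197
t 14.68 local x,y [-8.1 19.2] foot z 88.2 F local [ 0.45  0.3  -1.37] w 0.0198
t 14.72 local x,y [-8.1 19.1] foot z 88.2 F local [-0.3   1.6  -1.48] w 0.0201
```

Emit:
jog_arm(commands=[{"claw":-1,"dx":-0.2,"dy":0,"dz":0,"wx":0,"wy":0,"wz":0},{"claw":-1,"dx":-0.4,"dy":0,"dz":0,"wx":0,"wy":0,"wz":0},{"claw":-1,"dx":-0.6,"dy":0,"dz":0,"wx":0,"wy":0,"wz":0},{"claw":-1,"dx":-0.6,"dy":0,"dz":0,"wx":0,"wy":0,"wz":0}])

```text
time_s: 15.22
tcp_pos: [0.5499, 0.0361, 0.1879]
tool_rot: [-0.446, 0.549, -0.446, -0.548]
wrist_force: [0.7, -0.3, -2.4]
gripper_width: 0.0198
```

```bash
python3 -c "
from h import *
loc();cam('scene');loc()
A=cam('scene');save(A,'h.png',(150,250,250,350),6);w=cloud(A)
l=np.stack([(w-c0)@ex,(w-c0)@ey,w[...,2]],-1)*1000
m=(abs(l[...,0])<20)&(abs(l[...,1]-20)<50)&(l[...,2]>64)&(l[...,2]<115);q=l[m]
print(np.round(q[np.argsort(q[:,2])][::2][:60],0).tolist())"
```

```text
t 15.22 local x,y [-8.1 19.1] foot z 94.4 F local [ 0.62 -0.41 -2.42] w 0.0198
t 15.28 local x,y [-8.1 19.1] foot z 94.2 F local [-0.3   0.58 -0.87] w 0.0196
[[-13.0, 23.0, 64.0], [16.0, 19.0, 64.0], [14.0, 29.0, 65.0], [17.0, 29.0, 66.0], [-8.0, -9.0, 70.0], [10.0, 9.0, 70.0], [-6.0, -9.0, 71.0], [-10.0, 32.0, 72.0], [4.0, 10.0, 72.0], [0.0, 2.0, 72.0], [2.0, -5.0, 72.0], [8.0, 18.0, 72.0], [12.0, 23.0, 72.0], [12.0, -3.0, 72.0], [13.0, 34.0, 72.0], [10.0, 22.0, 73.0], [2.0, 20.0, 73.0], [-3.0, 4.0, 73.0], [-10.0, 24.0, 73.0], [11.0, 15.0, 73.0], [1.0, -2.0, 73.0], [-5.0, 10.0, 73.0], [2.0, 45.0, 73.0], [-8.0, 50.0, 73.0], [7.0, -4.0, 73.0], [-11.0, -9.0, 73.0], [-6.0, 3.0, 73.0], [-9.0, -5.0, 73.0], [-1.0, -7.0, 73.0], [12.0, 36.0, 73.0], [-9.0, 5.0, 73.0], [-10.0, 20.0, 73.0], [4.0, -2.0, 74.0], [-6.0, 28.0, 74.0], [6.0, 27.0, 74.0], [7.0, 31.0, 74.0], [-10.0, -3.0, 74.0], [-0.0, 3.0, 74.0], [8.0, 5.0, 74.0], [7.0, 46.0, 74.0], [9.0, -1.0, 74.0], [-3.0, -8.0, 74.0], [-5.0, 50.0, 74.0], [8.0, 27.0, 74.0], [-4.0, 6.0, 75.0], [-7.0, 8.0, 75.0], [11.0, 16.0, 75.0], [-4.0, 46.0, 75.0], [5.0, -7.0, 75.0], [9.0, 23.0, 75.0], [7.0, 8.0, 75.0], [5.0, 4.0, 75.0], [10.0, 8.0, 75.0], [8.0, 41.0, 75.0], [12.0, -2.0, 76.0], [-2.0, -2.0, 76.0], [-8.0, 25.0, 76.0], [-5.0, 22.0, 76.0], [6.0, -0.0, 76.0], [4.0, 21.0, 76.0]]
```

View pics/h.png

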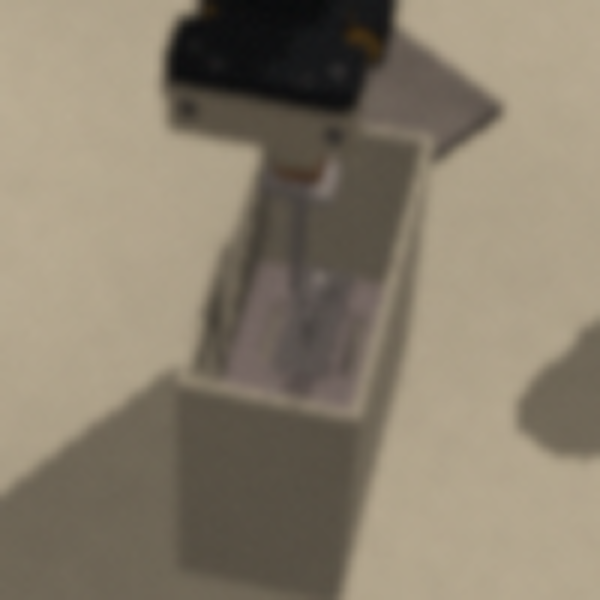

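The crop shows the tin's plate hanging level around the hook. Its top is at 74 mm as expected, and it spans y from −9 to 51. Force equals weight, so I lift slowly past the rail.

Emit:
jog_arm(commands=[{"claw":-1,"dx":-0.4,"dy":0,"dz":0,"wx":0,"wy":0,"wz":0},{"claw":-1,"dx":-0.8,"dy":0,"dz":0,"wx":0,"wy":0,"wz":0},{"claw":-1,"dx":-1.3,"dy":0,"dz":0,"wx":0,"wy":0,"wz":0},{"claw":-1,"dx":-1.8,"dy":0,"dz":0,"wx":0,"wy":0,"wz":0},{"claw":-1,"dx":-2.3,"dy":0,"dz":0,"wx":0,"wy":0,"wz":0},{"claw":-1,"dx":-2.8,"dy":0,"dz":0,"wx":0,"wy":0,"wz":0},{"claw":-1,"dx":-3.4,"dy":0,"dz":0,"wx":0,"wy":0,"wz":0},{"claw":-1,"dx":-4,"dy":0,"dz":0,"wx":0,"wy":0,"wz":0},{"claw":-1,"dx":-4.5,"dy":0,"dz":0,"wx":0,"wy":0,"wz":0},{"claw":-1,"dx":-4.5,"dy":0,"dz":0,"wx":0,"wy":0,"wz":0}])

```text
time_s: 16.58
tcp_pos: [0.55, 0.0361, 0.233]
tool_rot: [-0.446, 0.549, -0.446, -0.548]
wrist_force: [0.2, -0.4, -1.9]
gripper_width: 0.0195
```

```bash
python3 -c "
from h import *
loc();cam('scene');loc()"
```

```text
t 16.57 local x,y [-8.  19.1] foot z 139.5 F local [ 0.08 -0.4  -1.87] w 0.0195
t 16.62 local x,y [-8.1 19.2] foot z 139.2 F local [ 0.2  -0.01 -2.51] w 0.0199
```

Emit:
jog_arm(commands=[{"claw":-1,"dx":-0.7,"dy":0,"dz":0,"wx":0,"wy":0,"wz":0},{"claw":-1,"dx":-1.8,"dy":0,"dz":0,"wx":0,"wy":0,"wz":0},{"claw":-1,"dx":-3.2,"dy":0,"dz":0,"wx":0,"wy":0,"wz":0},{"claw":-1,"dx":-4.8,"dy":0,"dz":0,"wx":0,"wy":0,"wz":0},{"claw":-1,"dx":-6.4,"dy":0,"dz":0,"wx":0,"wy":0,"wz":0},{"claw":-1,"dx":-8,"dy":0,"dz":0,"wx":0,"wy":0,"wz":0},{"claw":-1,"dx":-9.2,"dy":0,"dz":0,"wx":0,"wy":0,"wz":0},{"claw":-1,"dx":-9.8,"dy":0,"dz":0,"wx":0,"wy":0,"wz":0},{"claw":-1,"dx":-9.8,"dy":0,"dz":0,"wx":0,"wy":0,"wz":0}])

```text
time_s: 17.75
tcp_pos: [0.5498, 0.0361, 0.3308]
tool_rot: [-0.446, 0.549, -0.446, -0.548]
wrist_force: [-0.2, -0.5, -2.6]
gripper_width: 0.0201
```

```bash
python3 -c "
from h import *
loc();A=cam('scene');B=cam('top');loc()
f=A['frame'][...,::-1][110:240,250:370]; g=B['frame'][...,::-1][160:290,120:240]
cv2.imwrite('pics/i.png',cv2.resize(np.hstack([f,g]),None,fx=3.3,fy=3.3,interpolation=cv2.INTER_CUBIC))
for n,c in(('scene',A),('top',B)):
    b=cloud(c).reshape(-1,3); m=np.all((b>[.42,.15,.007])&(b<[.6,.33,.014]),1); r=cv2.minAreaRect((b[m][:,:2]*1000).astype(np.float32)); print(n,'coaster',m.sum(),np.round(r[0]),np.round(r[1]),round(r[2],1),b[m].mean(0), np.percentile(b[m][:,:2],[.5,99.5],axis=0))
    for d in trace('coaster',n)[:2]: q=b[d['pixels'].ravel()]; q=q[(q[:,2]>.007)&(q[:,2]<.014)]; r=cv2.minAreaRect((q[:,:2]*1000).astype(np.float32)); print(d['confidence'],np.round(r[0]),np.round(r[1]),round(r[2],1))
"
```

```text
t 17.75 local x,y [-8.1 19.2] foot z 237.3 F local [-0.31 -0.42 -2.6 ] w 0.0201
t 17.85 local x,y [-8.3 19.2] foot z 236.6 F local [ 0.05  0.67 -2.24] w 0.02
scene coaster 338 [506. 241.] [ 99. 103.] 68.1 [0.51144578 0.25517085 0.00946597] [[0.4443641  0.21030873]
 [0.56568547 0.29994633]]
0.76 [508. 241.] [98. 97.] 70.6
top coaster 168 [501. 273.] [37. 68.] 69.8 [0.4938725  0.27751506 0.00941529] [[0.46485223 0.2579293 ]
 [0.53649828 0.2987221 ]]
0.75 [498. 274.] [36. 61.] 69.8
```

View pics/i.png

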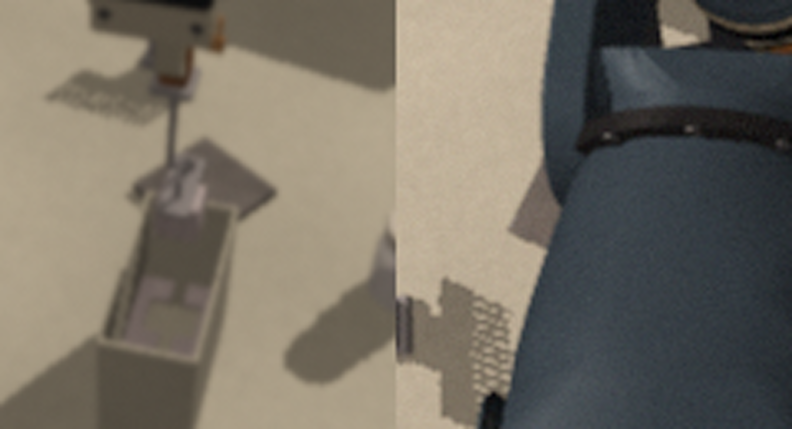

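The crop shows the tin hanging level above the bin rim, with the coaster visible behind it centred at about (0.505, 0.240). I carry it over smoothly.

Emit:
jog_arm(commands=[{"claw":-1,"dx":0,"dy":0.05,"dz":0.6,"wx":0,"wy":0,"wz":0},{"claw":-1,"dx":0,"dy":0.1,"dz":1.8,"wx":0,"wy":0,"wz":0},{"claw":-1,"dx":0,"dy":0.2,"dz":3.6,"wx":0,"wy":0,"wz":0},{"claw":-1,"dx":0,"dy":0.3,"dz":5.8,"wx":0,"wy":0,"wz":0},{"claw":-1,"dx":0,"dy":0.4,"dz":8.2,"wx":0,"wy":0,"wz":0},{"claw":-1,"dx":0,"dy":0.6,"dz":10.7,"wx":0,"wy":0,"wz":0},{"claw":-1,"dx":0,"dy":0.7,"dz":13.2,"wx":0,"wy":0,"wz":0},{"claw":-1,"dx":0,"dy":0.8,"dz":15.6,"wx":0,"wy":0,"wz":0},{"claw":-1,"dx":0,"dy":0.9,"dz":17.7,"wx":0,"wy":0,"wz":0},{"claw":-1,"dx":0,"dy":1.0,"dz":19.4,"wx":0,"wy":0,"wz":0},{"claw":-1,"dx":0,"dy":1.1,"dz":20.4,"wx":0,"wy":0,"wz":0},{"claw":-1,"dx":0,"dy":1.1,"dz":20.8,"wx":0,"wy":0,"wz":0}])

```text
time_s: 19.45
tcp_pos: [0.4966, 0.238, 0.3306]
tool_rot: [-0.446, 0.549, -0.446, -0.549]
wrist_force: [-0.0, 0.2, -2.7]
gripper_width: 0.0201
```

Emit:
jog_arm(commands=[{"claw":-1,"dx":1,"dy":0,"dz":0,"wx":0,"wy":0,"wz":0},{"claw":-1,"dx":2.5,"dy":0,"dz":0,"wx":0,"wy":0,"wz":0},{"claw":-1,"dx":4.3,"dy":0,"dz":0,"wx":0,"wy":0,"wz":0},{"claw":-1,"dx":6.3,"dy":0,"dz":0,"wx":0,"wy":0,"wz":0},{"claw":-1,"dx":8.3,"dy":0,"dz":0,"wx":0,"wy":0,"wz":0},{"claw":-1,"dx":10.3,"dy":0,"dz":0,"wx":0,"wy":0,"wz":0},{"claw":-1,"dx":12,"dy":0,"dz":0,"wx":0,"wy":0,"wz":0},{"claw":-1,"dx":13.2,"dy":0,"dz":0,"wx":0,"wy":0,"wz":0},{"claw":-1,"dx":14,"dy":0,"dz":0,"wx":0,"wy":0,"wz":0},{"claw":-1,"dx":14,"dy":0,"dz":0,"wx":0,"wy":0,"wz":0}])

```text
time_s: 20.7
tcp_pos: [0.4967, 0.2375, 0.1903]
tool_rot: [0.446, -0.548, 0.446, 0.549]
wrist_force: [0.5, -0.7, -2.0]
gripper_width: 0.0198
```

```bash
python3 -c "
from h import *
loc();A=cam('scene');move([.497,.2374,.19],101.75);loc()
save(A,'j.png',(120,230,260,380),6)
b=cloud(A).reshape(-1,3); m=np.all((b>[.42,.15,.007])&(b<[.6,.33,.014]),1); r=cv2.minAreaRect((b[m][:,:2]*1000).astype(np.float32)); print('coaster',m.sum(),np.round(r[0]),np.round(r[1]),round(r[2],1))
m=np.all((b>[.44,.17,.06])&(b<[.56,.3,.082]),1); r=cv2.minAreaRect((b[m][:,:2]*1000).astype(np.float32)); print('plate',m.sum(),np.round(r[0]),np.round(r[1]),round(r[2],1),np.percentile(b[m][:,2],[5,50,95]))
"
```

```text
t 20.7 local x,y [-19.1 227.1] foot z 96.8 F local [ 0.31 -0.76 -1.96] w 0.0198
t 20.75 tcp [496.9 237.6 190.8] toolz yaw 101.72 x [ 0.  0. -1.] F [ 0.61 -0.14 -2.28] w 0.0198 d cm [ 0.08 -0.01 -0.02] w deg [-0.03  0.    0.02]
t 20.75 local x,y [-18.9 227.2] foot z 97.3 F local [ 0.57 -0.26 -2.28] w 0.0198
coaster 349 [503. 253.] [132.  76.] 8.6
plate 111 [506. 237.] [33. 59.] 11.8 [0.06376325 0.07616709 0.07995623]
```

View pics/j.png

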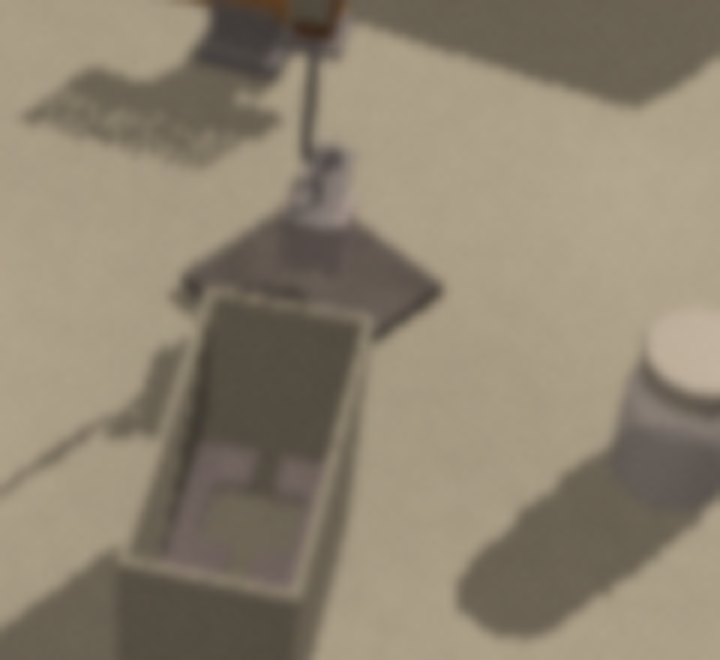

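The tin hangs upright over the coaster centre, with about 19 mm left to go. I lower it gently.

Emit:
jog_arm(commands=[{"claw":-1,"dx":0.5,"dy":0,"dz":0,"wx":0,"wy":0,"wz":0},{"claw":-1,"dx":1.0,"dy":0,"dz":0,"wx":0,"wy":0,"wz":0},{"claw":-1,"dx":1.4,"dy":0,"dz":0,"wx":0,"wy":0,"wz":0},{"claw":-1,"dx":1.6,"dy":0,"dz":0,"wx":0,"wy":0,"wz":0},{"claw":-1,"dx":1.7,"dy":0,"dz":0,"wx":0,"wy":0,"wz":0},{"claw":-1,"dx":1.8,"dy":0,"dz":0,"wx":0,"wy":0,"wz":0},{"claw":-1,"dx":1.9,"dy":0,"dz":0,"wx":0,"wy":0,"wz":0},{"claw":-1,"dx":2.0,"dy":0,"dz":0,"wx":0,"wy":0,"wz":0},{"claw":-1,"dx":2.1,"dy":0,"dz":0,"wx":0,"wy":0,"wz":0},{"claw":-1,"dx":2.2,"dy":0,"dz":0,"wx":0,"wy":0,"wz":0},{"claw":-1,"dx":2.3,"dy":0,"dz":0,"wx":0,"wy":0,"wz":0},{"claw":-1,"dx":2.3,"dy":0,"dz":0,"wx":0,"wy":0,"wz":0}])

```text
time_s: 22.25
tcp_pos: [0.4968, 0.2375, 0.1676]
tool_rot: [0.446, -0.548, 0.446, 0.548]
wrist_force: [0.8, -1.0, -0.9]
gripper_width: 0.0197
```

```bash
cat > t.py <<'E'
from h import *
loc();A=cam('scene');loc()
b=cloud(A).reshape(-1,3)
m=np.all((b>[.44,.17,.05])&(b<[.56,.3,.062]),1); r=cv2.minAreaRect((b[m][:,:2]*1000).astype(np.float32)); print('plate',m.sum(),np.round(r[0]),np.round(r[1]),round(r[2],1),np.percentile(b[m][:,2],[5,50,95]))
m=np.all((b>[.44,.17,.062])&(b<[.56,.3,.13]),1); l=np.stack([(b[m]-[.505,.239,0])@ex,(b[m]-[.505,.239,0])@ey,b[m][:,2]],1)*1000; print('loop+hook',np.round(l[np.argsort(l[:,2])][:45]).tolist())
E
python3 t.py
```

```text
t 22.25 local x,y [-19.1 227.2] foot z 74.1 F local [ 0.62 -1.14 -0.91] w 0.0197
t 22.3 local x,y [-19.1 227.2] foot z 74.1 F local [-0.79 -0.03 -1.49] w 0.0202
plate 86 [507. 238.] [24. 63.] 9.8 [0.0529975  0.05642352 0.05898149]
loop+hook [[1.0, -16.0, 69.0], [0.0, -14.0, 70.0], [2.0, 9.0, 71.0], [4.0, -1.0, 72.0], [-9.0, -1.0, 73.0], [-6.0, 3.0, 74.0], [3.0, 1.0, 74.0], [0.0, -14.0, 74.0], [7.0, -3.0, 75.0], [7.0, -0.0, 76.0], [3.0, -10.0, 76.0], [-3.0, 2.0, 76.0], [-5.0, -4.0, 76.0], [10.0, -0.0, 77.0], [1.0, 11.0, 77.0], [2.0, -7.0, 77.0], [-2.0, -4.0, 77.0], [-0.0, -13.0, 78.0], [-9.0, 2.0, 79.0], [-1.0, -10.0, 79.0], [-8.0, -3.0, 79.0], [9.0, -0.0, 81.0], [6.0, -1.0, 81.0], [2.0, -7.0, 81.0], [1.0, -3.0, 81.0], [-6.0, -2.0, 83.0], [0.0, -2.0, 84.0], [3.0, -1.0, 84.0], [-9.0, -0.0, 84.0], [-6.0, -3.0, 88.0], [-10.0, -1.0, 89.0], [-7.0, -0.0, 89.0], [-7.0, -0.0, 93.0], [-10.0, -2.0, 94.0], [-7.0, -1.0, 98.0], [-10.0, -3.0, 99.0], [-7.0, -2.0, 102.0], [-10.0, -4.0, 104.0], [-10.0, -2.0, 106.0], [-7.0, -2.0, 107.0], [-11.0, 1.0, 111.0], [-8.0, -3.0, 111.0], [-10.0, -5.0, 112.0], [-8.0, -2.0, 114.0], [-7.0, 6.0, 116.0]]
```

The tin is standing (plate top at 57 mm, force back to the rod's weight). I lower the hook, slide it out, check, then raise.

Emit:
jog_arm(commands=[{"claw":-1,"dx":0.4,"dy":0,"dz":0,"wx":0,"wy":0,"wz":0},{"claw":-1,"dx":0.8,"dy":0,"dz":0,"wx":0,"wy":0,"wz":0},{"claw":-1,"dx":0.8,"dy":0,"dz":0,"wx":0,"wy":0,"wz":0},{"claw":-1,"dx":0.8,"dy":0.4,"dz":0,"wx":0,"wy":0,"wz":0},{"claw":-1,"dx":0.8,"dy":0.9,"dz":0,"wx":0,"wy":0,"wz":0},{"claw":-1,"dx":0.8,"dy":1.4,"dz":0,"wx":0,"wy":0,"wz":0},{"claw":-1,"dx":0.8,"dy":2,"dz":0,"wx":0,"wy":0,"wz":0},{"claw":-1,"dx":0.8,"dy":2.6,"dz":0,"wx":0,"wy":0,"wz":0},{"claw":-1,"dx":0.8,"dy":3,"dz":0,"wx":0,"wy":0,"wz":0},{"claw":-1,"dx":0.8,"dy":3,"dz":0,"wx":0,"wy":0,"wz":0}])

```text
time_s: 23.55
tcp_pos: [0.4672, 0.2314, 0.1597]
tool_rot: [-0.446, 0.548, -0.446, -0.548]
wrist_force: [0.1, -0.3, -0.9]
gripper_width: 0.0198
```

```bash
python3 t.py
```

```text
t 23.55 local x,y [-49.3 227.2] foot z 66.2 F local [ 0.07 -0.36 -0.92] w 0.0198
t 23.6 local x,y [-49.  227.2] foot z 66.2 F local [ 0.43 -0.08 -0.55] w 0.0201
plate 97 [506. 237.] [24. 61.] 12.3 [0.05333952 0.05624505 0.05986872]
loop+hook [[2.0, 13.0, 63.0], [-30.0, -1.0, 63.0], [-21.0, 0.0, 65.0], [-27.0, -1.0, 65.0], [-40.0, -1.0, 65.0], [-25.0, 3.0, 66.0], [-36.0, -1.0, 66.0], [-33.0, -1.0, 67.0], [-23.0, -3.0, 67.0], [-30.0, -1.0, 67.0], [1.0, -17.0, 69.0], [-27.0, -2.0, 69.0], [2.0, 10.0, 70.0], [-34.0, 0.0, 70.0], [-22.0, 1.0, 72.0], [-21.0, -3.0, 72.0], [-36.0, -3.0, 72.0], [-37.0, 1.0, 73.0], [-1.0, -8.0, 73.0], [-24.0, -1.0, 73.0], [-40.0, -1.0, 74.0], [-39.0, -7.0, 75.0], [2.0, -10.0, 76.0], [1.0, -19.0, 76.0], [0.0, -15.0, 76.0], [-37.0, 1.0, 76.0], [-1.0, -7.0, 76.0], [1.0, 10.0, 78.0], [2.0, -10.0, 79.0], [1.0, -6.0, 80.0], [-40.0, -3.0, 80.0], [-1.0, -9.0, 82.0], [3.0, 1.0, 82.0], [-40.0, -2.0, 83.0], [1.0, -6.0, 84.0], [-37.0, -3.0, 85.0], [0.0, -3.0, 85.0], [-40.0, -1.0, 86.0], [-37.0, -1.0, 87.0], [-37.0, -2.0, 92.0], [-40.0, -4.0, 93.0], [-38.0, -1.0, 95.0], [-40.0, -4.0, 97.0], [-38.0, -2.0, 99.0], [-41.0, -3.0, 99.0]]
```

The tin stands untouched and the hook is clear. I raise and head back to the stand.

Emit:
jog_arm(commands=[{"claw":-1,"dx":-1,"dy":0,"dz":0,"wx":0,"wy":0,"wz":0},{"claw":-1,"dx":-3,"dy":0,"dz":0,"wx":0,"wy":0,"wz":0},{"claw":-1,"dx":-6,"dy":0,"dz":0,"wx":0,"wy":0,"wz":0},{"claw":-1,"dx":-9,"dy":0,"dz":0,"wx":0,"wy":0,"wz":0},{"claw":-1,"dx":-12,"dy":0,"dz":0,"wx":0,"wy":0,"wz":0},{"claw":-1,"dx":-13,"dy":0,"dz":0,"wx":0,"wy":0,"wz":0},{"claw":-1,"dx":-13,"dy":0,"dz":0,"wx":0,"wy":0,"wz":0}])

```text
time_s: 24.48
tcp_pos: [0.4675, 0.2314, 0.2897]
tool_rot: [-0.447, 0.549, -0.446, -0.548]
wrist_force: [-0.5, 0.4, -0.8]
gripper_width: 0.0199
```

```bash
python3 -c "
from h import *
move([.5845,-.3372,.289],95)"
```

```text
t 24.48 tcp [467.5 231.4 289.7] toolz yaw 101.72 x [ 0.001  0.    -1.   ] F [-0.49  0.4  -0.8 ] w 0.0199 d cm [  0.07   0.1  -58.05] w deg [6.72 0.01 0.03]
```

Emit:
jog_arm(commands=[{"claw":-1,"dx":0,"dy":0,"dz":-2.5,"wx":2,"wy":0,"wz":0},{"claw":-1,"dx":0,"dy":0,"dz":-6.5,"wx":4,"wy":0,"wz":0},{"claw":-1,"dx":0,"dy":0,"dz":-12,"wx":6.75,"wy":0,"wz":0},{"claw":-1,"dx":0,"dy":0,"dz":-18,"wx":6.75,"wy":0,"wz":0},{"claw":-1,"dx":0,"dy":0,"dz":-24,"wx":6.75,"wy":0,"wz":0},{"claw":-1,"dx":0,"dy":0,"dz":-30,"wx":6.75,"wy":0,"wz":0},{"claw":-1,"dx":0,"dy":0,"dz":-36,"wx":6.75,"wy":0,"wz":0},{"claw":-1,"dx":0,"dy":0,"dz":-42,"wx":6.75,"wy":0,"wz":0},{"claw":-1,"dx":0,"dy":0,"dz":-48,"wx":6.75,"wy":0,"wz":0},{"claw":-1,"dx":0,"dy":0.1,"dz":-53,"wx":6.75,"wy":0,"wz":0},{"claw":-1,"dx":0,"dy":0.1,"dz":-57,"wx":6.75,"wy":0,"wz":0},{"claw":-1,"dx":0,"dy":0.1,"dz":-58,"wx":6.75,"wy":0,"wz":0}])

```text
time_s: 25.98
tcp_pos: [0.5838, -0.3385, 0.2872]
tool_rot: [0.478, -0.52, 0.479, 0.522]
wrist_force: [-0.0, 0.3, -1.2]
gripper_width: 0.0198
```

Emit:
jog_arm(commands=[{"claw":-1,"dx":0,"dy":0,"dz":0,"wx":0,"wy":0,"wz":0},{"claw":-1,"dx":3,"dy":0,"dz":0,"wx":0,"wy":0,"wz":0},{"claw":-1,"dx":7,"dy":0,"dz":0,"wx":0,"wy":0,"wz":0},{"claw":-1,"dx":11,"dy":0,"dz":0,"wx":0,"wy":0,"wz":0},{"claw":-1,"dx":14,"dy":0,"dz":0,"wx":0,"wy":0,"wz":0},{"claw":-1,"dx":15.4,"dy":0,"dz":0,"wx":0,"wy":0,"wz":0},{"claw":-1,"dx":15.4,"dy":0,"dz":0,"wx":0,"wy":0,"wz":0},{"claw":-1,"dx":15.4,"dy":0,"dz":0,"wx":0,"wy":0,"wz":0}])

```text
time_s: 26.98
tcp_pos: [0.5849, -0.3367, 0.1372]
tool_rot: [-0.478, 0.522, -0.478, -0.521]
wrist_force: [-0.7, -0.2, -1.9]
gripper_width: 0.0194
```

```bash
python3 -c "
from h import *
A=cam('scene')
move([.5245,-.3424,.1335],95)
save(A,'k.png',(270,370,160,280),6)
"
```

```text
t 27.02 tcp [ 584.9 -336.9  137.2] toolz yaw 94.98 x [ 0.002 -0.001 -1.   ] F [-0.1  -0.75 -1.22] w 0.0199 d cm [ 0.36  6.06 -0.03] w deg [-0.02 -0.08  0.1 ]
```

View pics/k.png

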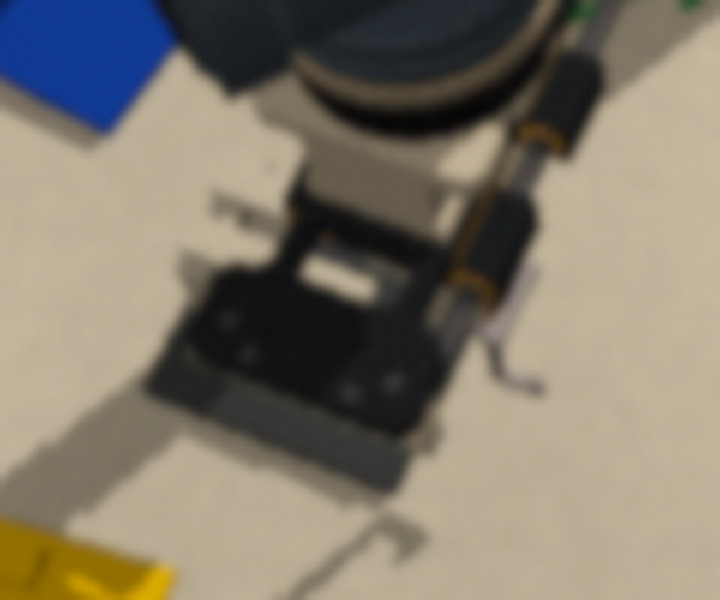

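The crop shows the rod in front of the fork, with its foot pointing away from the stand (crop 510,375). I slide in.

Emit:
jog_arm(commands=[{"claw":-1,"dx":0.2,"dy":1.5,"dz":0,"wx":0,"wy":0,"wz":0},{"claw":-1,"dx":0.2,"dy":3,"dz":0,"wx":0,"wy":0,"wz":0},{"claw":-1,"dx":0.2,"dy":4,"dz":0,"wx":0,"wy":0,"wz":0},{"claw":-1,"dx":0.2,"dy":4.6,"dz":0,"wx":0,"wy":0,"wz":0},{"claw":-1,"dx":0.2,"dy":4.6,"dz":0,"wx":0,"wy":0,"wz":0}])

```text
time_s: 27.65
tcp_pos: [0.5383, -0.3408, 0.1339]
tool_rot: [-0.478, 0.521, -0.478, -0.521]
wrist_force: [0.0, -0.6, -1.1]
gripper_width: 0.0198
```

```bash
python3 -c "
from h import *
move([.5245,-.3424,.1335],95);cam('top')
move([.5245,-.3424,.1335],95)
"
```

```text
t 27.65 tcp [ 538.3 -340.8  133.9] toolz yaw 94.95 x [ 0. -0. -1.] F [ 0.02 -0.61 -1.09] w 0.0198 d cm [ 0.04  1.39 -0.04] w deg [-0.05 -0.01  0.02]
t 27.7 tcp [ 538.6 -340.8  133.8] toolz yaw 94.96 x [ 0. -0. -1.] F [ 0.27 -1.16 -0.83] w 0.0199 d cm [ 0.03  1.42 -0.04] w deg [-0.04 -0.01  0.02]
```

Emit:
jog_arm(commands=[{"claw":-1,"dx":0,"dy":0.7,"dz":0,"wx":0,"wy":0,"wz":0},{"claw":-1,"dx":0,"dy":1.4,"dz":-0.05,"wx":0,"wy":0,"wz":0},{"claw":-1,"dx":0.4,"dy":1.4,"dz":-0.05,"wx":0,"wy":0,"wz":0},{"claw":-1,"dx":0.8,"dy":1.4,"dz":-0.05,"wx":0,"wy":0,"wz":0},{"claw":-1,"dx":1.0,"dy":1.4,"dz":-0.05,"wx":0,"wy":0,"wz":0},{"claw":-1,"dx":1.0,"dy":1.4,"dz":-0.05,"wx":0,"wy":0,"wz":0}])

```text
time_s: 28.45
tcp_pos: [0.5247, -0.3423, 0.1235]
tool_rot: [0.478, -0.521, 0.478, 0.521]
wrist_force: [0.0, 0.6, -0.9]
gripper_width: 0.0197
```

```bash
python3 -c "
from h import *
move([.5245,-.3424,.1235],95);cam('top')
move([.5245,-.3424,.1235],95)
"
```

```text
t 28.45 tcp [ 524.7 -342.3  123.5] toolz yaw 94.98 x [ 0.  0. -1.] F [ 0.    0.62 -0.95] w 0.0197 d cm [ 0.    0.02 -0.  ] w deg [-0.02  0.    0.  ]
t 28.5 tcp [ 524.7 -342.4  123.5] toolz yaw 94.98 x [-0. -0. -1.] F [ 0.23  0.5  -0.03] w 0.0199 d cm [ 0.    0.02 -0.  ] w deg [-0.02 -0.   -0.  ]
```

Emit:
jog_arm(commands=[{"claw":-1,"dx":0.05,"dy":0,"dz":0,"wx":0,"wy":0,"wz":0},{"claw":-1,"dx":0.05,"dy":0,"dz":0,"wx":0,"wy":0,"wz":0}])

```text
time_s: 28.75
tcp_pos: [0.5247, -0.3424, 0.1234]
tool_rot: [-0.478, 0.521, -0.478, -0.521]
wrist_force: [-2.3, 2.1, 3.2]
gripper_width: 0.0198
```

```bash
python3 -c "
from h import *
move([.5245,-.3424,.1235],95);cam('top')
move([.5245,-.3424,.1235],95)
"
```

```text
t 28.75 tcp [ 524.7 -342.4  123.4] toolz yaw 94.98 x [ 0. -0. -1.] F [-2.33  2.15  3.15] w 0.0198 d cm [-0.01  0.02 -0.  ] w deg [-0.02 -0.01  0.01]
t 28.8 tcp [ 524.7 -342.4  123.4] toolz yaw 94.98 x [ 0. -0. -1.] F [-0.88  1.55  3.71] w 0.0198 d cm [-0.01  0.02 -0.  ] w deg [-0.02 -0.01  0.01]
```

Seated: Fz is now about +3.5, so the collar rests on the prongs. I release gently.

Emit:
jog_arm(commands=[{"claw":-0.5,"dx":0,"dy":0,"dz":0,"wx":0,"wy":0,"wz":0},{"claw":-0.3,"dx":0,"dy":0,"dz":0,"wx":0,"wy":0,"wz":0},{"claw":0,"dx":0,"dy":0,"dz":0,"wx":0,"wy":0,"wz":0},{"claw":0.4,"dx":0,"dy":0,"dz":0,"wx":0,"wy":0,"wz":0},{"claw":0.4,"dx":0,"dy":0,"dz":0,"wx":0,"wy":0,"wz":0},{"claw":0.6,"dx":0,"dy":0,"dz":0,"wx":0,"wy":0,"wz":0},{"claw":0.6,"dx":0,"dy":0,"dz":0,"wx":0,"wy":0,"wz":0}])

```text
time_s: 29.68
tcp_pos: [0.5246, -0.3424, 0.1231]
tool_rot: [-0.478, 0.521, -0.478, -0.521]
wrist_force: [-0.2, 1.0, 0.5]
gripper_width: 0.0738
```

Emit:
jog_arm(commands=[{"claw":0.6,"dx":-2,"dy":0,"dz":0,"wx":0,"wy":0,"wz":0},{"claw":0.6,"dx":-5,"dy":0,"dz":0,"wx":0,"wy":0,"wz":0},{"claw":0.6,"dx":-9,"dy":0,"dz":0,"wx":0,"wy":0,"wz":0},{"claw":0.6,"dx":-14,"dy":0,"dz":0,"wx":0,"wy":0,"wz":0},{"claw":0.6,"dx":-15,"dy":5,"dz":0,"wx":0,"wy":0,"wz":0},{"claw":0.6,"dx":-15,"dy":10,"dz":4,"wx":0,"wy":0,"wz":0},{"claw":0.6,"dx":-15,"dy":15,"dz":8,"wx":0,"wy":0,"wz":0},{"claw":0.6,"dx":-15,"dy":20,"dz":8,"wx":0,"wy":0,"wz":0},{"claw":0.6,"dx":-15,"dy":20,"dz":8,"wx":0,"wy":0,"wz":0}])

```text
time_s: 30.8
tcp_pos: [0.3164, -0.2798, 0.2737]
tool_rot: [-0.478, 0.521, -0.478, -0.52]
wrist_force: [1.2, -0.9, 0.6]
gripper_width: 0.0742
```

```bash
python3 - <<'E'
from h import *
loc();A=cam('scene');B=cam('top')
f=A['frame'][...,::-1]; g=B['frame'][...,::-1]
a=cv2.resize(f[270:350,160:260],(400,320),interpolation=3); b=cv2.resize(f[110:190,250:350],(400,320),interpolation=3)
c=cv2.resize(g[180:260,340:440],(400,320),interpolation=3); d=cv2.resize(g[175:255,125:225],(400,320),interpolation=3)
cv2.imwrite('pics/l.png',cv2.resize(np.vstack([np.hstack([a,b]),np.hstack([c,d])]),(750,600)))
def rect(x): 
    r=cv2.minAreaRect((x[:,:2]*1000).astype(np.float32)); return np.round(r[0],1),np.round(r[1],1),round(r[2],1)
for n,cc in(('scene',A),('top',B)):
    w=cloud(cc); q=w.reshape(-1,3); bx=lambda lo,hi:q[np.all((q>lo)&(q<hi),1)]
    print(n,'handletop',rect(bx([.43,-.41,.15],[.59,-.28,.18])),'z95',np.nanpercentile(bx([.43,-.41,.115],[.59,-.28,.2])[:,2],97))
    print('plate',rect(bx([.44,.17,.052],[.56,.3,.062])),'coaster',rect(bx([.42,.15,.006],[.6,.33,.014])),'bin',rect(bx([.48,-.1,.132],[.64,.13,.146])))
    for l in 'jar torch clip'.split():
        for e in trace(l,n)[:1]: print(l,np.round(np.nanmedian(w[e['pixels']],0),3))
E
```

```text
t 30.8 local x,y [-301.  -242.6] foot z 180.2 F local [ 0.98 -1.11  0.57] w 0.0742
scene handletop (array([ 525.1, -343.1]), array([19.5, 20.3]), 6.7) z95 0.16611088857543502
plate (array([505.8, 237.7]), array([23.3, 61.8]), 11.5) coaster (array([503.7, 240.4]), array([100.8, 103.9]), 70.4) bin (array([562.4,  18.9]), array([ 76.3, 165.9]), 11.6)
jar [0.718 0.188 0.06 ]
torch [ 0.775 -0.212  0.033]
clip [0.393 0.394 0.039]
top handletop (array([ 523.1, -344.2]), array([19.2, 20.4]), 89.4) z95 0.16641820155790144
plate (array([504.2, 236.4]), array([25.1, 59.1]), 10.7) coaster (array([496.9, 240.6]), array([100.9, 114. ]), 67.8) bin (array([560.9,  17.8]), array([ 77. , 161.9]), 11.7)
jar [0.702 0.199 0.081]
torch [ 0.768 -0.204  0.033]
```

View pics/l.png

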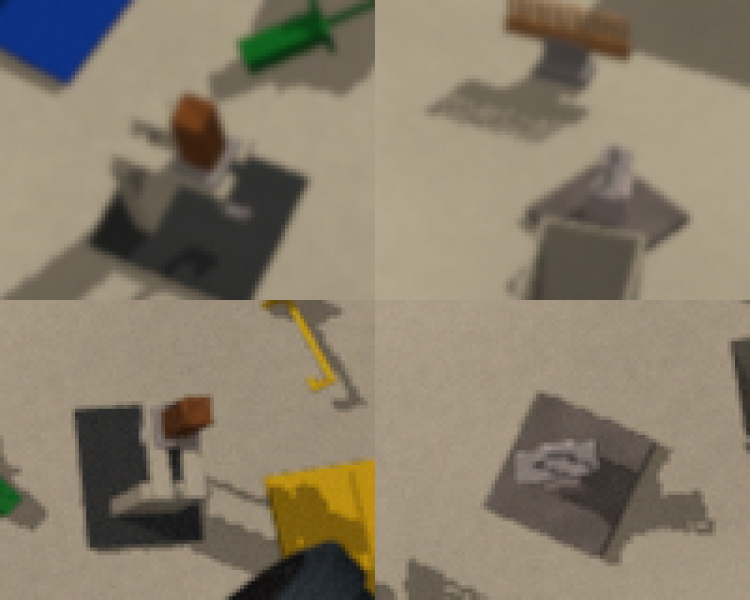

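The picture shows the rod hanging on the grey stand as before. The tin stands upright near the middle of the coaster, and the bystanders are in place. I hand in the job.

```bash
python3 -c "
from h import *
print(workorder.finish_job())"
```

```text
the job is handed in; nothing more can be done
None
```

The job is handed in: the tin stands upright on the coaster and the rod hangs back on the grey stand, finished at about 31 s of the 72 s allowed.

- **Lifting the tin out:** I took the brown-handled rod from the stand and hooked the tin's loop. I then slid the tin along the rail with about 4–5 N of upward pull. The force fell to the tin's weight about 16 mm to the +y side of the bin's middle. I went 3 mm further, then lifted it clear and set it down gently. The highest force reading was about 6.8 N, which includes the rod's own weight of about 1 N.
- **Tin:** the last pictures put it at about (0.505, 0.237), within a few mm of the coaster's centre, with its plate level at the expected height.
- **Rod:** it was within about 1 mm of where it hung at the start, with the collar on the prongs and the foot towards the stand's +x.
- **Everything else:** the bin, jar, torch and coaster were where they started, within measurement error.
- **Disagreements:** the comb clip was missed in the last top image but was unmoved in the scene image. The top image put the coaster's centre about 7 mm off in x from the scene image. Its fitted outline came out too large (101 × 114 mm against 100 × 100), so I relied on the scene image.

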